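# Unhook a link plate from a double hook and bin both

## Task

The link plate is caught under the arms of the double hook standing on the bench. Without forcing them, lift and twist the link plate off the hook, lay it flat on the bench and let go, then take it again and lower it by hand to the floor of the wide compartment of the tray; after that put the hook, standing on its foot, in the narrow compartment. Leave the tape roll, pliers and screwdriver where they are.

Things in the scene. Friction and masses are not known exactly. Their poses are not given: they have to be found in the camera images.
- link_plate: loose steel plate like a short ladder, 168 long (x) x 60 wide (y) x 10 thick, about 0.25 kg. Origin: centre of the outline, on the underside; z up. Two windows 36 wide (y -18..18): long one x -73..+3, short one x +15..+73. At the start it lies on the hook's foot, the hook's stem in the middle of the long window, the stop pin in the short one, the long axes about in line.
- middle_bar (a point): middle of the plate's middle bar, between the two windows (plate x +9; 12 wide in x, 36 long in y), half way up its thickness. In the tray there is no room for a finger between the plate's rim and the walls: it can be held there only by this bar, one finger in each window.
- window_mid (a point): middle of the plate's long window (plate x -35), 76 x 36
- double_hook: loose dark steel double hook standing on the bench, about 0.45 kg. Origin: centre of the underside of its flat foot, 140 long (x) x 44 wide (y) x 8 thick; z up. A round stem of 14 diameter stands at x -25. At its top two arms reach out along y, 62 from tip to tip, 12 thick, drooping: undersides of the tips 45 above the bench.
- hook_block (a point): middle of the flat-sided block on top of the hook's stem (hook x -25): 14 thick (x), 30 (y), from 50 to 68 above the bench, the top of the hook; hold the hook here, fingers closing along the hook's x
- pin_top (a point): top of the stop pin on the hook's foot (hook x +54), 12 diameter, 16 above the bench, 8 above the foot. To come off, the plate must be lifted by more than 8 and less than 27 (over the pin, under the arm tips), twisted 90 degrees about the stem, either way, so that its long window lies along the arms, then raised over the arms until its underside is above 70.
- tray: plywood tray fixed to the bench, 192 (x) x 142 (y) x 34 high, open on top. Origin: centre of the underside. Walls and floor 6 thick. Two compartments run along x, both 180 long: the wide one, 70 wide, on the +y side, the narrow one, 54 wide, on the -y side.
- wide_floor (a point): centre of the floor of the wide compartment, 6 above the bench; axes as the tray's
- narrow_floor (a point): centre of the floor of the narrow compartment, 6 above the bench; axes as the tray's
- tape: bystander: loose roll of tape, 98 across, 25 high, farther back on the bench. Origin: centre of the underside
- pliers_1: bystander: loose pliers, 135 long, farther back on the bench. Origin: about the middle of the underside
- screwdriver_a: bystander: loose screwdriver, 161 long, farther back on the bench. Origin: about the middle of the underside
Mind the look-alikes: they are no part of the job. Of the things that look like the double_hook, the larger one is meant.

How it is judged:
By the outcome, as a careful person would: the job done as asked, in the order asked, and still so for the second after the job is handed in, with the robot touching nothing.
It also fails if it takes over 72 s, if anything falls off the work surface, if the arm or the gripper's body presses on something with over 40 N, if the wrist force passes 120 N, or if a joint passes its speed limit or range.

## Robot

A 7-joint arm with a two-finger parallel gripper is mounted at the origin on a cart in front of the work surface, level with it; the furniture and walls round the work are solid. World frame = base frame: x ahead of the robot, y to its left, z up, the work surface at z = 0. Lengths are in m, angles in rad, forces in N, time in s.
With the tool pointing down it reaches from about 0.425 to 0.825 m from the base axis. Payload 3.6 kg.
Tool frame: the origin (TCP) lies on the centre line of the jaws, within the pads' length; the fingertips stand 19 mm ahead of it and the grasp point (between the pads) is the TCP; z points along the fingers, y is the direction in which the jaws open and shut (so a half turn about z gives the same grasp; the last joint's range is limited). The gripper opens to 85 mm and grips with 20 to 120 N. Pads are 22 mm wide; open, the fingers measure 114 mm over their backs; the gripper's body (76 mm by 85 mm) begins 54 mm behind the grasp point. The pads swing forward as they close: fully open they stand 13 mm farther back than shut.
Start: joints at [-1.329, 0.615, -0.013, 1.423, 0.008, 1.103, -0.04], TCP at [0.172, 0.627, 0.25] pointing down, gripper open.
Joint ranges: [-3.12, 3.12], [-0.3, 2.06], [-1.34, 1.32], [0.26, 2.42], [-1.36, 4.5], [0.01, 1.98], [-2.84, 2.84]. Speed limits (rad/s): [2.79, 2.79, 3.14, 3.14, 3.14, 3.14, 3.14].

## Interface

Orientations are given as a unit quaternion [x, y, z, w].
In Python, from rig import env gives the robot as it stands.
- The arm moves only by the tool drive_tool, never from a script. Its argument "commands" is a list of rows, each a list of 7 numbers: the shift along the tool's x, y, z in cm, then the turn, a rotation vector about the tool's x, y, z in rad, then the opening, from 0 (shut) to 1 (fully open). In form: [[dx, dy, dz, wx, wy, wz, hand], ...]. A call has 1 to 8 rows; each row shifts and turns the commanded pose from where the row before left it, along the tool's axes as they then stand; what a row does not reach is not made up. A row lasts 1/12 s, in which the tool goes at most 41.7 mm and 7.16 degrees, less where a joint would pass 70% of its speed; a pose out of reach is approached as far as the arm can. A call is refused whole if a number of a shift passes 4.17 or a number of a turn 0.125, either way. A call with a gripper value outside its range is refused whole. The fingers move at their own pace and stop on an object; the grip force is fixed at half the most. Time passes only in rows, so rows that do not move let the fingers close. It gives the time, the measured TCP pose, the force and the opening at its end, in the units of the state.
- env.read_state(): the state, without advancing time (a new reading comes with each control period).
- env.snapshot(name): name is "side" or "top"; returns a dict with "img" (420x560x3 uint8, red, green, blue), "intrinsics" (3x3 intrinsics, pixels), "k1" (the pictures are not rectified: a ray, as slopes to the right and down, at radius r is drawn at 1 + k1 r^2 times it, then the intrinsics apply), "view" (4x4, takes a point from world to camera coordinates). Camera axes: x right, y up, looking along -z (the intrinsics and any distortion apply to the point x, -y, -z); pixel columns grow to the right and rows downward; lengths in m; the calibration is good to about 2 mm. A picture is of the moment at which its call begins. There is no depth.
- env.hand_in(): hands the job in, once; it reports no verdict.
The state is a dict: "time_s": time; "qpos": joint angles; "joint_vel": joint speeds; "joint_efforts": joint torques, N m; "position": TCP position; "orientation": TCP orientation; "force": force on the tool from outside, world axes, zero at the start; "torque": the same for the moment, N m; "opening": opening from 0.0 (shut) to 1.0 (fully open).
Only numpy, scipy, OpenCV 4.12 (cv2) and the standard library are available. Lean on these libraries where they do the work, as an engineer would, in place of code of your own. Each camera call takes 0.05 s, during which the arm holds its last target.

## Working session

There is one attempt and no reset: what is moved stays moved. The work goes in short steps, Python scripts to look and compute and a tool call to move; the robot and the scene stay as the last step left them, time stands still between calls to the robot, and variables do not carry over. Pictures are saved under pics/ and viewed, and the job is handed in when it is done.

Besides the shell and the picture viewer there is one more tool, called after "Emit:" by a JSON object that holds its "method" and its "body", one argument or row to a line. drive_tool: Moves the arm, as the interface text tells. Its arguments: {"type":"object","properties":{"commands":{"type":"array"}},"required":["commands"]}

```bash
ls; mkdir -p pics; python3 - <<'E'
from rig import env
import cv2,numpy as np
s=env.read_state();print(s)
for n in("side","top"):
    d=env.snapshot(n);cv2.imwrite(f"pics/{n}0.png",d["img"][:,:,::-1]);print(n,d["intrinsics"],d["k1"],np.round(d["view"],4).tolist())
    np.savez(f"{n}.npz",K=d["intrinsics"],k1=d["k1"],V=d["view"])
E
```

```text
pics
{'time_s': 0.0, 'qpos': array([-1.32950574,  0.6159432 , -0.01263791,  1.42492341,  0.00810183,
        1.10339203, -0.04041643]), 'joint_vel': array([ 0.00165246, -0.00063688,  0.00054018, -0.0013822 ,  0.0007015 ,
       -0.0032016 ,  0.00118571]), 'joint_efforts': array([-2.70478023e-05, -4.69221067e+01,  2.59039113e-01, -1.71030432e+01,
        9.91171139e-03,  9.50238813e-03,  1.22413834e-06]), 'position': array([0.17177923, 0.62613923, 0.24911433]), 'orientation': array([ 1.33461422e-01,  9.91053146e-01, -1.29805773e-03, -1.60775019e-04]), 'force': array([ 0.86658718, -0.17872083,  0.27014507]), 'torque': array([-0.0407694, -0.0165996, -0.031174 ]), 'opening': 1.0020965694923811}
side [[438.71103417   0.         277.67364654]
 [  0.         438.71103417 204.94422799]
 [  0.           0.           1.        ]] -0.019975720007339708 [[-0.9974, 0.0714, 0.0017, 0.6202], [-0.0404, -0.5838, 0.8109, -0.0537], [0.0588, 0.8087, 0.5852, -1.2535], [0.0, 0.0, 0.0, 1.0]]
top [[446.2927086    0.         273.262935  ]
 [  0.         446.2927086  204.96321157]
 [  0.           0.           1.        ]] -0.09565900084450643 [[-0.015, -0.9996, 0.0229, -0.0398], [0.9884, -0.0113, 0.1518, -0.629], [-0.1514, 0.0249, 0.9882, -1.0446], [0.0, 0.0, 0.0, 1.0]]
```

View pics/side0.png

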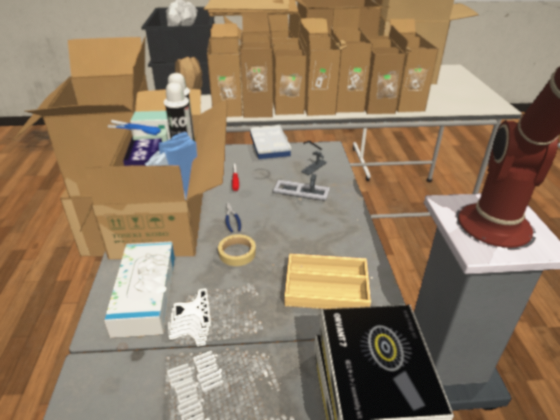

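View pics/top0.png

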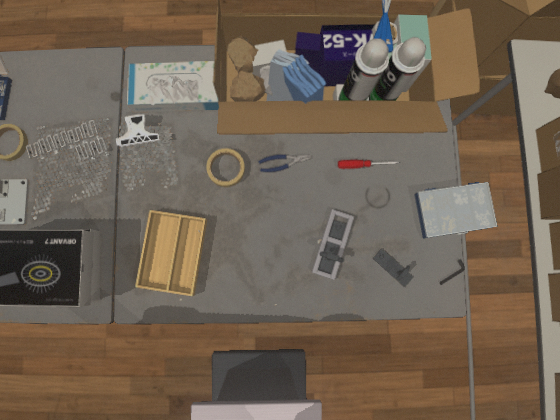

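```bash
cat > h.py <<'E'
import numpy as np,cv2
C={n:dict(np.load(f"{n}.npz")) for n in("side","top")}
def proj(n,P):
    c=C[n];P=np.atleast_2d(P);p=P@c["V"][:3,:3].T+c["V"][:3,3]
    s=np.c_[p[:,0]/-p[:,2],-p[:,1]/-p[:,2]]
    r2=(s**2).sum(1,keepdims=True);s=s*(1+c["k1"]*r2)
    return s@np.diag([c["K"][0,0],c["K"][1,1]])+c["K"][:2,2]
def ray(n,uv):
    c=C[n];K=c["K"];uv=np.atleast_2d(np.array(uv,float))
    d=(uv-K[:2,2])/[K[0,0],K[1,1]];s=d.copy()
    for _ in range(20): s=d/(1+c["k1"]*(s**2).sum(1,keepdims=True))
    dc=np.c_[s[:,0],-s[:,1],-np.ones(len(s))]
    R=c["V"][:3,:3];return -R.T@c["V"][:3,3],dc@R
def at(n,uv,z):
    o,d=ray(n,uv);t=(z-o[2])/d[:,2];return o+d*t[:,None]
def tri(uvs,uvt):
    # two-view LS triangulation
    o1,d1=ray("side",uvs);o2,d2=ray("top",uvt);out=[]
    for a,b in zip(d1,d2):
        A=0;B=0
        for o,d in((o1,a),(o2,b)):
            d=d/np.linalg.norm(d);M=np.eye(3)-np.outer(d,d);A=A+M;B=B+M@o
        out.append(np.linalg.solve(A,B))
    return np.array(out)
def crop(src,dst,x0,y0,x1,y1,f):
    im=cv2.imread(src)[y0:y1,x0:x1];cv2.imwrite(dst,cv2.resize(im,None,fx=f,fy=f,interpolation=cv2.INTER_CUBIC))
E
python3 - <<'E'
from h import *
print(ray("side",[[0,0]])[0],ray("top",[[0,0]])[0])
print(proj("top",[[.172,.627,.25],[0,0,0],[.5,0,0]]),proj("side",[[.172,.627,.25],[0,0,0],[.5,0,0]]))
crop("pics/top0.png","pics/t0h.png",290,190,430,300,5.5)
crop("pics/side0.png","pics/s0h.png",260,130,350,210,8)
crop("pics/top0.png","pics/t0t.png",125,195,225,305,5.4)
crop("pics/side0.png","pics/s0t.png",270,240,390,320,6.5)
E
```

```text
[0.69024135 0.93817808 0.77606962] [ 0.46288185 -0.02097584  1.12858521]
[[-59.71030373 419.84404267]
 [256.83603254 464.33622795]
 [254.44318757 258.58597167]] [[638.66643719 368.65624759]
 [493.67154828 223.63294303]
 [321.20750926 231.41277789]]
```

View pics/t0h.png

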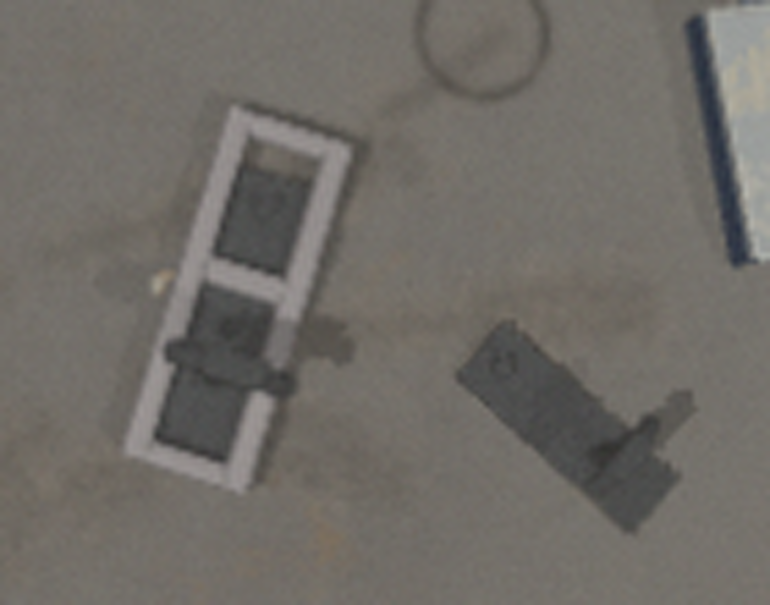

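View pics/s0h.png

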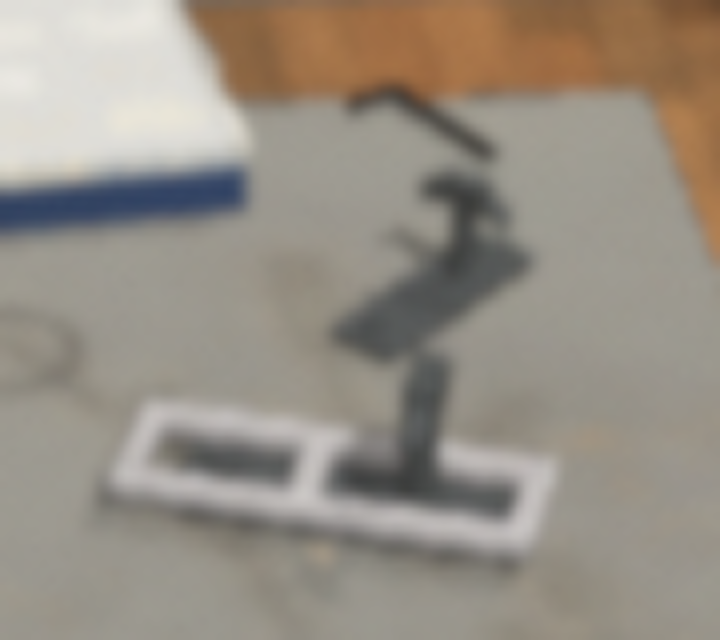

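View pics/t0t.png

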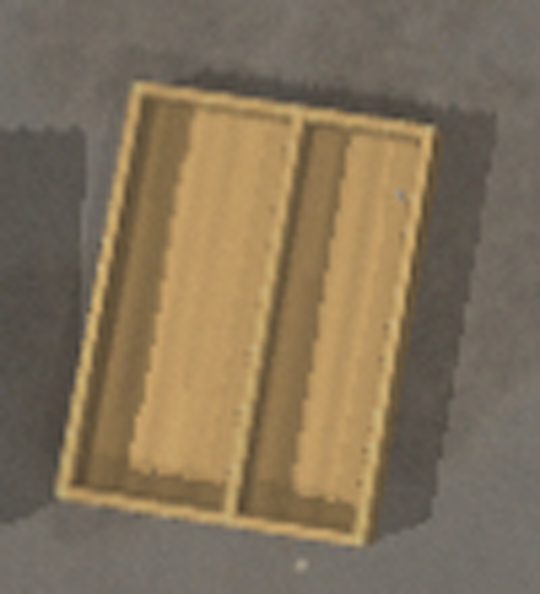

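View pics/s0t.png

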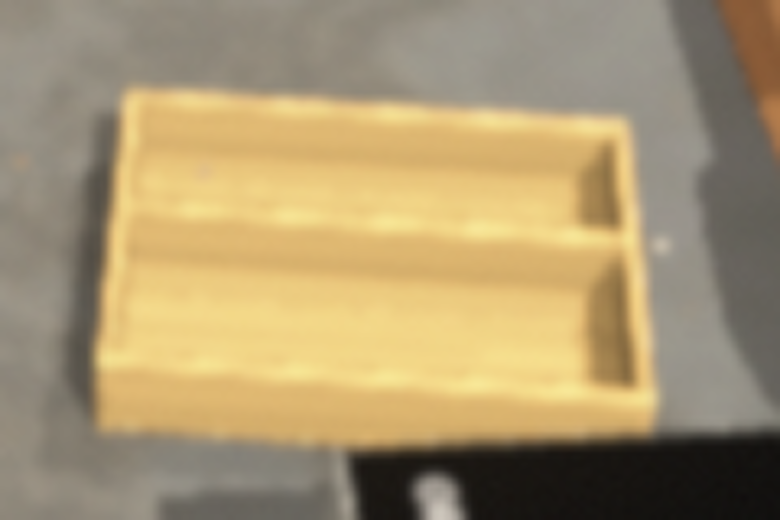

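```bash
cat > fit.py <<'E'
from h import *
from scipy.optimize import least_squares
def cr(P,x0,y0,f): return (np.array(P,float)+.5)/f-.5+[x0,y0]
def fit(obs,x0,per=False):
    # obs: list of (cam, uv list, model pts list (m) )
    def res(p,full=True):
        c,s=np.cos(p[2]),np.sin(p[2]);R=np.array([[c,-s,0],[s,c,0],[0,0,1]])
        return np.concatenate([(proj(n,np.array(M)@R.T+[p[0],p[1],0])-uv).ravel() for n,uv,M in obs])
    r=least_squares(res,x0);return r.x,np.round(r.fun.reshape(-1,2),1).tolist()
E
python3 - <<'E'
from fit import *
mm=.001
Z=.018
Mo=[[.084,.03,Z],[.084,-.03,Z],[-.084,-.03,Z],[-.084,.03,Z]]
ut=cr([(235,105),(352,148),(247,492),(127,455)],290,190,5.5)
us=cr([(112,480),(148,402),(555,460),(533,548)],260,130,8)
for o in ([("top",ut,Mo)],[("side",us,Mo)],[("top",ut,Mo),("side",us,Mo)]): print("plate",fit(o,[.5,-.15,-.3]))
Z=.034
Mo=[[.096,.071,Z],[.096,-.071,Z],[-.096,-.071,Z],[-.096,.071,Z]]
ut=cr([(135,85),(437,128),(370,545),(60,495)],125,195,5.4)
us=cr([(98,355),(125,90),(630,120),(655,395)],270,240,6.5)
for o in ([("top",ut,Mo)],[("side",us,Mo)],[("top",ut,Mo),("side",us,Mo)]): print("tray",fit(o,[.5,.15,-.2]))
# hook block
a=cr([(228,352)],290,190,5.5)
print("blocktop",at("top",cr([(228,362)],290,190,5.5),.066), "tipsL,R",at("top",cr([(172,350),(290,382)],290,190,5.5),.055))
print("pin", at("top",cr([(268,195)],290,190,5.5),.016))
print("sideblock", at("side",cr([(428,362)],260,130,8),.066))
E
```

```text
plate (array([ 0.53316871, -0.19780346, -0.33244315]), [[-0.5, -0.2], [0.8, -0.6], [0.5, 0.8], [-0.8, -0.0]])
plate (array([ 0.53403509, -0.19195472, -0.33556381]), [[-0.7, 0.1], [-0.2, -0.2], [0.8, 0.2], [0.2, -0.2]])
plate (array([ 0.5333108 , -0.19682902, -0.33299614]), [[-0.8, -0.2], [0.4, -0.6], [0.0, 0.7], [-1.2, -0.1], [-0.6, -0.7], [-0.1, -1.0], [0.7, -0.7], [0.2, -1.2]])
tray (array([ 0.51668021,  0.20361191, -0.15724262]), [[-0.1, -0.8], [0.3, -0.5], [-0.1, 0.4], [-0.1, 0.8]])
tray (array([ 0.51866231,  0.20448676, -0.16550578]), [[-0.2, 0.6], [0.3, -0.9], [-0.3, -0.5], [0.2, 0.5]])
tray (array([ 0.51766137,  0.20386723, -0.16077232]), [[-0.0, -1.2], [0.3, -0.7], [-0.3, 0.1], [-0.4, 0.2], [0.4, 0.5], [0.5, -0.9], [-0.1, -0.8], [0.7, 0.2]])
blocktop [[ 0.50259112 -0.18355376  0.066     ]] tipsL,R [[ 0.50864203 -0.16076225  0.055     ]
 [ 0.49380999 -0.2122742   0.055     ]]
pin [[ 0.58032477 -0.21214154  0.016     ]]
sideblock [[ 0.49963725 -0.19267264  0.066     ]]
```

```bash
cat > ov.py <<'E'
from fit import *
def T(p,M):
    c,s=np.cos(p[2]),np.sin(p[2]);R=np.array([[c,-s,0],[s,c,0],[0,0,1]]);return np.array(M)@R.T+[p[0],p[1],p[3] if len(p)>3 else 0]
def rect(x0,x1,y0,y1,z): return [[x0,y0,z],[x1,y0,z],[x1,y1,z],[x0,y1,z]]
PL=[rect(-.084,.084,-.03,.03,.010),rect(-.073,.003,-.018,.018,.010),rect(.015,.073,-.018,.018,.010)]
TR=[rect(-.096,.096,-.071,.071,.034),rect(-.09,.09,-.005,.065,.034),rect(-.09,.09,-.065,-.011,.034)]
HK=[rect(-.032,-.018,-.015,.015,.068),rect(-.07,.07,-.022,.022,.008),rect(-.031,-.019,-.031,.031,.045)]
def draw(src,cam,dst,box,f,items):
    x0,y0,x1,y1=box;im=cv2.resize(cv2.imread(src)[y0:y1,x0:x1],None,fx=f,fy=f,interpolation=cv2.INTER_CUBIC)
    for p,M,col in items:
        for poly in M:
            uv=proj(cam,T(p,poly));q=((uv-[x0,y0]+.5)*f-.5)
            cv2.polylines(im,[np.round(q*8).astype(np.int32)],True,col,1,cv2.LINE_AA,3)
    cv2.imwrite(dst,im)
E
python3 - <<'E'
from ov import *
p1=[.5332,-.1972,-.333,.008];hk=[.5002+.025*np.cos(.333),-.1853-.025*np.sin(.333),-.333,0]
tr=[.5174,.2038,-.1605,0]
G=(0,255,0);Rr=(0,0,255)
draw("pics/top0.png","top","pics/o1.png",(290,190,430,300),5.5,[(p1,PL,G),(hk,HK,Rr)])
draw("pics/side0.png","side","pics/o2.png",(260,130,350,210),8,[(p1,PL,G),(hk,HK,Rr)])
draw("pics/top0.png","top","pics/o3.png",(125,195,225,305),5.4,[(tr,TR,G)])
draw("pics/side0.png","side","pics/o4.png",(270,240,390,320),6.5,[(tr,TR,G)])
im=[cv2.imread(f"pics/o{i}.png") for i in (1,2,3,4)]
E
```

```text
(no output)
```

View pics/o1.png

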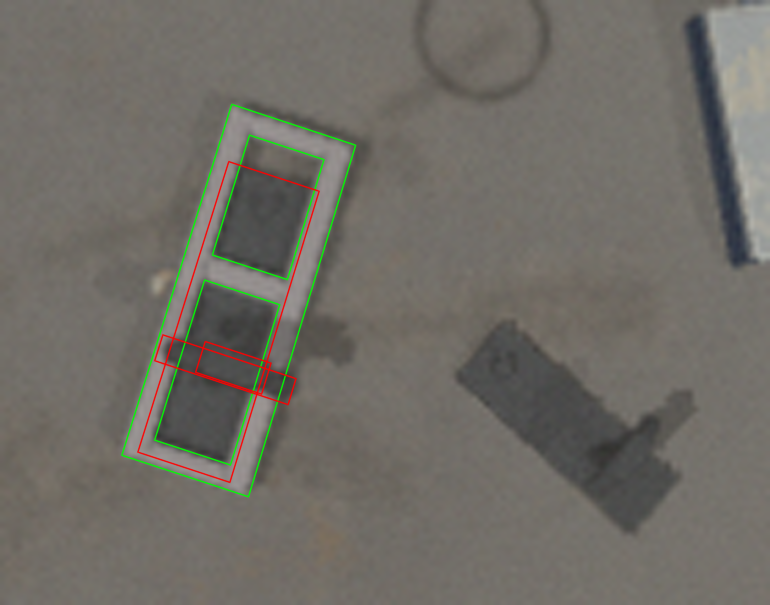

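View pics/o2.png

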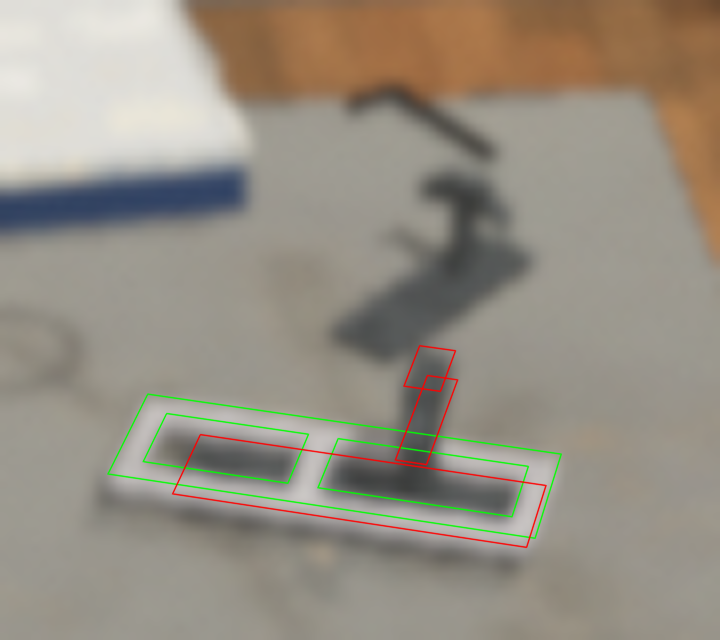

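View pics/o3.png

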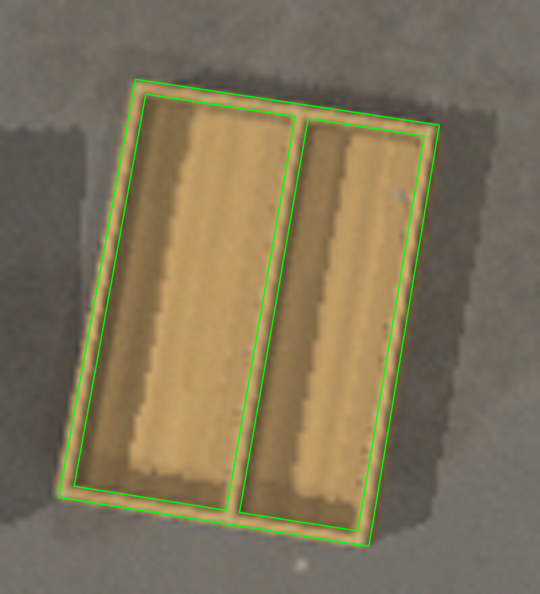

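View pics/o4.png

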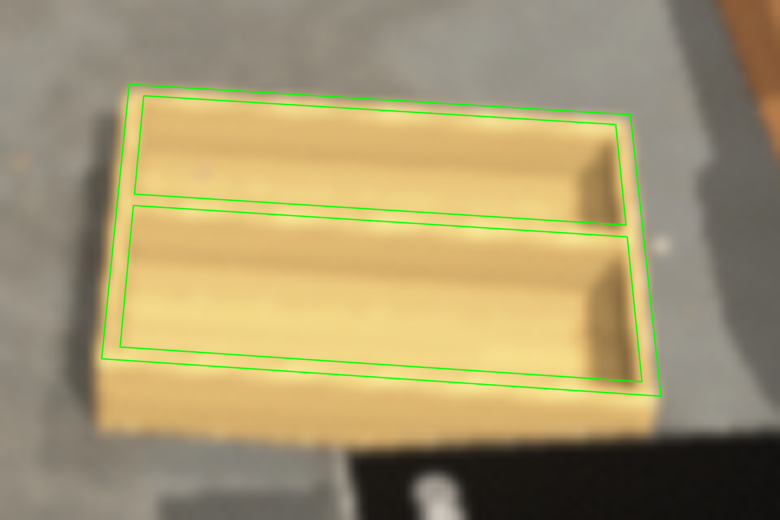

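```bash
cat > plan.py <<'E'
import sys,json,numpy as np
from scipy.spatial.transform import Rotation as Ro
def down(yx):  # tool z down, tool x at world angle yx
    c,s=np.cos(yx),np.sin(yx);return Ro.from_matrix(np.array([[c,s,0],[s,-c,0],[0,0,-1.]]))
def rows(p,R,wps,hand):
    """wps: list of (xyz, Rot, nrows)"""
    out=[]
    for q,S,n in wps:
        q=np.array(q,float)
        for k in range(n,0,-1):
            # aim from the running (rounded) pose
            d=(R.inv().apply(q-p)/k*100).round(2)
            w=((R.inv()*S).as_rotvec()/k).round(3)
            out.append([*d.tolist(),*w.tolist(),hand])
            p=p+R.apply(d/100);R=R*Ro.from_rotvec(w)
    return out,p,R
def show(o):
    for i in range(0,len(o),8): print(json.dumps([[round(v,3)+0 for v in r] for r in o[i:i+8]]).replace(" ",""))
    m=np.abs(np.array(o)).max(0);print("max",m)
def cur():
    from rig import env
    s=env.read_state();return s["position"],Ro.from_quat(s["orientation"]),s
def yaw(R): x=R.as_matrix()[:,0];return np.arctan2(x[1],x[0])
E
python3 - <<'E'
from plan import *
p,R,s=cur();y0=yaw(R);print(p,y0)
N=27
w=[]
az0=np.arctan2(p[1],p[0]);r0=np.hypot(p[0],p[1]);tg=np.array([.5711,-.2101]);az1=np.arctan2(tg[1],tg[0]);r1=np.hypot(*tg)
y1=-.333
for k in range(1,N+1):
    f=k/N;a=az0+(az1-az0)*f;r=r0+(r1-r0)*f;w.append(([r*np.cos(a),r*np.sin(a),p[2]+(.2-p[2])*f],down(y0+(y1-y0)*f),1))
o,pp,RR=rows(p,R,w,1.0);show(o);print(pp,yaw(RR))
E
```

```text
[0.17183107 0.62618838 0.24924076] 2.873840500945227
[[-3.97,-0.27,0.18,-0.002,0.0,0.119,1.0],[-3.97,-0.05,0.19,0.0,0.0,0.119,1.0],[-3.96,0.19,0.18,0.0,0.0,0.118,1.0],[-3.93,0.4,0.18,0.0,0.0,0.119,1.0],[-3.89,0.63,0.19,0.0,0.0,0.119,1.0],[-3.84,0.85,0.18,0.0,0.0,0.119,1.0],[-3.77,1.07,0.18,0.0,0.0,0.118,1.0],[-3.7,1.28,0.19,0.0,0.0,0.119,1.0]]
[[-3.61,1.49,0.18,0.0,0.0,0.119,1.0],[-3.51,1.68,0.19,0.0,0.0,0.119,1.0],[-3.4,1.88,0.18,0.0,0.0,0.118,1.0],[-3.28,2.07,0.18,0.0,0.0,0.119,1.0],[-3.15,2.24,0.19,0.0,0.0,0.119,1.0],[-3.01,2.42,0.18,0.0,0.0,0.119,1.0],[-2.86,2.58,0.19,0.0,0.0,0.119,1.0],[-2.69,2.74,0.18,0.0,0.0,0.118,1.0]]
[[-2.54,2.87,0.18,0.0,0.0,0.119,1.0],[-2.35,3.01,0.19,0.0,0.0,0.119,1.0],[-2.18,3.13,0.18,0.0,0.0,0.119,1.0],[-1.98,3.24,0.19,0.0,0.0,0.118,1.0],[-1.79,3.35,0.18,0.0,0.0,0.119,1.0],[-1.6,3.43,0.18,0.0,0.0,0.119,1.0],[-1.39,3.51,0.19,0.0,0.0,0.119,1.0],[-1.19,3.57,0.18,0.0,0.0,0.119,1.0]]
[[-0.97,3.63,0.18,0.0,0.0,0.118,1.0],[-0.76,3.67,0.19,0.0,0.0,0.119,1.0],[-0.56,3.7,0.18,0.0,0.0,0.119,1.0]]
max [3.97e+00 3.70e+00 1.90e-01 2.00e-03 0.00e+00 1.19e-01 1.00e+00]
[ 0.57106315 -0.21011421  0.20002466] -0.3331593696276586
```

Emit:
{"method": "drive_tool", "body": {
  "commands": [
    [-3.97, -0.27, 0.18, -0.002, 0, 0.119, 1],
    [-3.97, -0.05, 0.19, 0, 0, 0.119, 1],
    [-3.96, 0.19, 0.18, 0, 0, 0.118, 1],
    [-3.93, 0.4, 0.18, 0, 0, 0.119, 1],
    [-3.89, 0.63, 0.19, 0, 0, 0.119, 1],
    [-3.84, 0.85, 0.18, 0, 0, 0.119, 1],
    [-3.77, 1.07, 0.18, 0, 0, 0.118, 1],
    [-3.7, 1.28, 0.19, 0, 0, 0.119, 1]
  ]
}}

```text
time_s: 0.77
position: [0.4397, 0.462, 0.2348]
orientation: [0.574, 0.819, 0.001, -0.0]
force: [0.9, -0.0, -0.7]
opening: 1.003
```

Emit:
{"method": "drive_tool", "body": {
  "commands": [
    [-3.61, 1.49, 0.18, 0.0, 0.0, 0.119, 1.0],
    [-3.51, 1.68, 0.19, 0.0, 0.0, 0.119, 1.0],
    [-3.4, 1.88, 0.18, 0.0, 0.0, 0.118, 1.0],
    [-3.28, 2.07, 0.18, 0.0, 0.0, 0.119, 1.0],
    [-3.15, 2.24, 0.19, 0.0, 0.0, 0.119, 1.0],
    [-3.01, 2.42, 0.18, 0.0, 0.0, 0.119, 1.0],
    [-2.86, 2.58, 0.19, 0.0, 0.0, 0.119, 1.0],
    [-2.69, 2.74, 0.18, 0.0, 0.0, 0.118, 1.0]
  ]
}}

```text
time_s: 1.43
position: [0.5937, 0.1969, 0.2197]
orientation: [0.885, 0.465, 0.0, -0.001]
force: [1.7, 0.1, -0.6]
opening: 0.996
```

Emit:
{"method": "drive_tool", "body": {
  "commands": [
    [-2.54, 2.87, 0.18, 0.0, 0.0, 0.119, 1.0],
    [-2.35, 3.01, 0.19, 0.0, 0.0, 0.119, 1.0],
    [-2.18, 3.13, 0.18, 0.0, 0.0, 0.119, 1.0],
    [-1.98, 3.24, 0.19, 0.0, 0.0, 0.118, 1.0],
    [-1.79, 3.35, 0.18, 0.0, 0.0, 0.119, 1.0],
    [-1.6, 3.43, 0.18, 0.0, 0.0, 0.119, 1.0],
    [-1.39, 3.51, 0.19, 0.0, 0.0, 0.119, 1.0],
    [-1.19, 3.57, 0.18, 0.0, 0.0, 0.119, 1.0]
  ]
}}

```text
time_s: 2.1
position: [0.6042, -0.1036, 0.2045]
orientation: [1.0, 0.009, 0.0, -0.001]
force: [0.2, -0.2, -0.4]
opening: 1.002
```

Emit:
{"method": "drive_tool", "body": {
  "commands": [
    [-0.97, 3.63, 0.18, 0.0, 0.0, 0.118, 1.0],
    [-0.76, 3.67, 0.19, 0.0, 0.0, 0.119, 1.0],
    [-0.56, 3.7, 0.18, 0.0, 0.0, 0.119, 1.0],
    [0, 0, 0, 0, 0, 0, 1],
    [0, 0, 0, 0, 0, 0, 1]
  ]
}}

```text
time_s: 2.52
position: [0.5694, -0.2124, 0.1992]
orientation: [0.986, -0.169, -0.0, -0.0]
force: [0.1, 1.3, 0.1]
opening: 0.997
```

```bash
python3 - <<'E'
from plan import *
p,R,s=cur();print(p,yaw(R),s["qpos"],s["time_s"],s["force"])
o,pp,RR=rows(p,R,[([.5711,-.2101,.09],down(-.333),4),([.5711,-.2101,.09],down(-.333),1)],1.0);show(o);print(pp,yaw(RR))
E
```

```text
[ 0.56937978 -0.21239423  0.19918974] -0.3389417572324061 [-0.1353549   0.72215596  0.80845594  1.63239124 -0.58539957  1.0461867
 -1.05788818] 2.5167 [0.14163695 1.34786306 0.119374  ]
[[0.02,-0.07,2.73,0.0,0.0,-0.001,1.0],[0.03,-0.07,2.73,0.0,0.0,-0.002,1.0],[0.02,-0.06,2.73,0.0,0.001,-0.001,1.0],[0.03,-0.07,2.73,0.0,0.0,-0.002,1.0],[0.0,0.0,0.0,0.0,0.0,0.0,1.0]]
max [3.00e-02 7.00e-02 2.73e+00 0.00e+00 1.00e-03 2.00e-03 1.00e+00]
[ 0.57115046 -0.21010651  0.08999016] -0.33294216328501863
```

Emit:
{"method": "drive_tool", "body": {
  "commands": [
    [0.02, -0.07, 2.73, 0, 0, -0.001, 1],
    [0.03, -0.07, 2.73, 0, 0, -0.002, 1],
    [0.02, -0.06, 2.73, 0, 0.001, -0.001, 1],
    [0.03, -0.07, 2.73, 0, 0, -0.002, 1],
    [0, 0, 0, 0, 0, 0, 1],
    [0, 0, 0, 0, 0, 0, 1]
  ]
}}

```text
time_s: 3.02
position: [0.5731, -0.2047, 0.0889]
orientation: [0.987, -0.161, -0.001, -0.002]
force: [0.5, -0.9, 1.4]
opening: 0.997
```

```bash
cat > look.py <<'E'
import sys
from rig import env
from plan import *
from h import *
name=sys.argv[1]
p,R,s=cur();print(p.round(4),round(yaw(R),3),"t",s["time_s"],"F",s["force"].round(1),"T",s["torque"].round(2),"op",round(s["opening"],3),s["qpos"].round(2))
# args: cam x0 y0 x1 y1 ...
a=sys.argv[2:]
ims=[]
for i in range(0,len(a),5):
    cam=a[i];x0,y0,x1,y1=map(int,a[i+1:i+5]);d=env.snapshot(cam);cv2.imwrite(f"pics/{name}_{cam}_full.png",d["img"][:,:,::-1])
    f=min(8,400*2/(x1-x0)/2 if len(a)>5 else 800/(x1-x0),600/(y1-y0))
    ims.append(cv2.resize(d["img"][y0:y1,x0:x1,::-1],None,fx=f,fy=f,interpolation=cv2.INTER_CUBIC));print(cam,"scale",f)
H=max(i.shape[0] for i in ims);cv2.imwrite(f"pics/{name}.png",np.hstack([cv2.copyMakeBorder(i,0,H-i.shape[0],0,0,cv2.BORDER_CONSTANT) for i in ims]))
E
python3 look.py a1 top 250 150 430 310 side 230 90 400 240
```

```text
[ 0.5731 -0.2047  0.0889] -0.324 t 3.0167 F [ 0.5 -0.9  1.4] T [-0.02 -0.03  0.01] op 0.997 [-0.09  0.85  0.7   1.72 -0.71  0.84 -0.96]
top scale 2.2222222222222223
side scale 2.3529411764705883
```

View pics/a1.png

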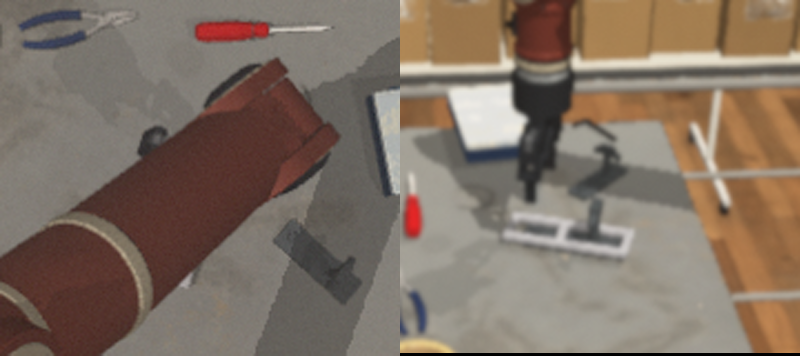

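Emit:
{"method": "drive_tool", "body": {
  "commands": [
    [0, 0, 0, 0, 0, 0, 1],
    [0, 0, 0, 0, 0, 0, 1],
    [0, 0, 0, 0, 0, 0, 1]
  ]
}}

```text
time_s: 3.37
position: [0.5738, -0.2072, 0.0916]
orientation: [0.987, -0.163, 0.002, -0.001]
force: [-0.6, -0.2, -0.1]
opening: 0.998
```

Emit:
{"method": "drive_tool", "body": {
  "commands": [
    [0, 0, 0, 0, 0, 0, 1],
    [0, 0, 0, 0, 0, 0, 1],
    [0, 0, 0, 0, 0, 0, 1]
  ]
}}

```text
time_s: 3.62
position: [0.5732, -0.207, 0.0904]
orientation: [0.987, -0.163, 0.001, -0.001]
force: [0.4, 0.4, -0.2]
opening: 1.0
```

```bash
python3 look.py a2 top 250 150 430 310 side 260 110 360 210
```

```text
[ 0.5732 -0.207   0.0904] -0.327 t 3.6167 F [ 0.4  0.4 -0.2] T [-0.03 -0.01  0.01] op 1.0 [-0.09  0.85  0.7   1.72 -0.71  0.84 -0.96]
top scale 2.2222222222222223
side scale 4.0
```

View pics/a2.png

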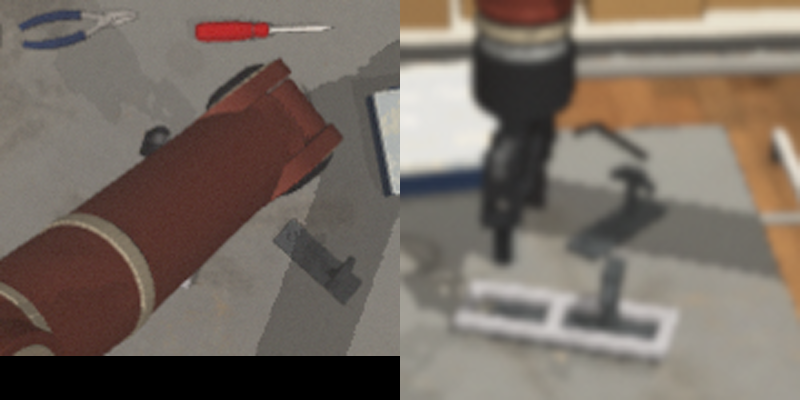

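```bash
python3 - <<'E'
from plan import *
p,R,s=cur()
o,pp,RR=rows(p,R,[([.5711,-.2101,.045],down(-.333),3),([.5711,-.2101,.024],down(-.333),4)],1.0);show(o);print(pp,yaw(RR))
E
```

```text
[[-0.03,0.12,1.51,-0.001,0.0,0.002,1.0],[-0.03,0.12,1.51,0.0,0.0,0.002,1.0],[-0.03,0.13,1.5,-0.001,-0.001,0.002,1.0],[0.0,0.0,0.53,0.0,0.0,0.0,1.0],[0.0,0.0,0.52,0.0,0.0,0.0,1.0],[0.0,0.0,0.53,0.0,0.0,0.0,1.0],[0.0,0.0,0.52,0.0,0.0,0.0,1.0]]
max [3.00e-02 1.30e-01 1.51e+00 1.00e-03 1.00e-03 2.00e-03 1.00e+00]
[ 0.57110558 -0.2101543   0.02402439] -0.3332190584677823
```

Emit:
{"method": "drive_tool", "body": {
  "commands": [
    [-0.03, 0.12, 1.51, -0.001, 0, 0.002, 1],
    [-0.03, 0.12, 1.51, 0, 0, 0.002, 1],
    [-0.03, 0.13, 1.5, -0.001, -0.001, 0.002, 1],
    [0, 0, 0.53, 0, 0, 0, 1],
    [0, 0, 0.52, 0, 0, 0, 1],
    [0, 0, 0.53, 0, 0, 0, 1],
    [0, 0, 0.52, 0, 0, 0, 1],
    [0, 0, 0, 0, 0, 0, 1]
  ]
}}

```text
time_s: 4.38
position: [0.5709, -0.2098, 0.0232]
orientation: [0.986, -0.166, -0.001, -0.0]
force: [-1.0, 0.8, -1.2]
opening: 1.001
```

Emit:
{"method": "drive_tool", "body": {
  "commands": [
    [0, 0, 0, 0, 0, 0, 1],
    [0, 0, 0, 0, 0, 0, 1]
  ]
}}

```text
time_s: 4.55
position: [0.5715, -0.2103, 0.0244]
orientation: [0.986, -0.166, 0.0, 0.0]
force: [-0.3, 0.9, 0.9]
opening: 1.001
```

```bash
python3 look.py a3 side 250 100 350 210
```

```text
[ 0.5715 -0.2103  0.0244] -0.333 t 4.55 F [-0.3  0.9  0.9] T [-0.02  0.01  0.03] op 1.001 [-0.04  0.93  0.63  1.75 -0.79  0.73 -0.9 ]
side scale 5.454545454545454
```

View pics/a3.png

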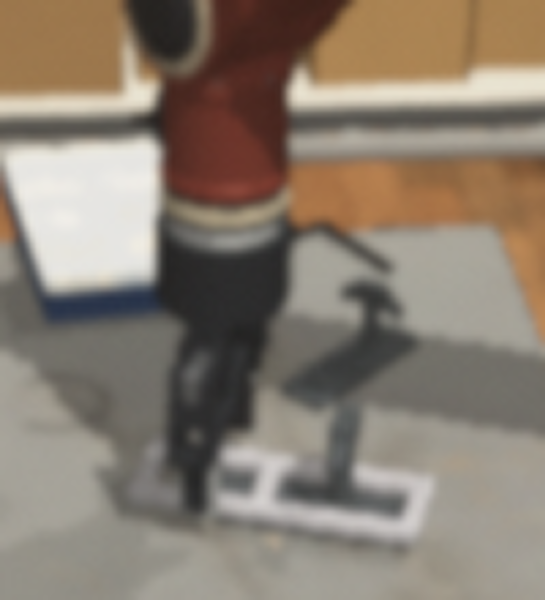

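Emit:
{"method": "drive_tool", "body": {
  "commands": [
    [0, 0, 0, 0, 0, 0, 0.8],
    [0, 0, 0, 0, 0, 0, 0.75],
    [0, 0, 0, 0, 0, 0, 0.7],
    [0, 0, 0, 0, 0, 0, 0.65],
    [0, 0, 0, 0, 0, 0, 0.6],
    [0, 0, 0, 0, 0, 0, 0.5]
  ]
}}

```text
time_s: 5.1
position: [0.5714, -0.2102, 0.025]
orientation: [0.986, -0.166, 0.0, -0.0]
force: [-1.4, 0.5, 5.3]
opening: 0.681
```

Emit:
{"method": "drive_tool", "body": {
  "commands": [
    [0, 0, 0, 0, 0, 0, 0.3],
    [0, 0, 0, 0, 0, 0, 0],
    [0, 0, 0, 0, 0, 0, 0],
    [0, 0, 0, 0, 0, 0, 0]
  ]
}}

```text
time_s: 5.43
position: [0.5714, -0.2102, 0.0249]
orientation: [0.986, -0.166, 0.0, -0.0]
force: [-0.7, 1.4, 5.1]
opening: 0.68
```

```bash
python3 look.py a4 side 250 100 350 210 top 290 190 430 310
```

```text
[ 0.5714 -0.2102  0.0249] -0.333 t 5.4333 F [-0.7  1.4  5.1] T [ 0.21  0.18 -0.07] op 0.68 [-0.04  0.93  0.63  1.75 -0.79  0.73 -0.9 ]
side scale 4.0
top scale 2.857142857142857
```

View pics/a4.png

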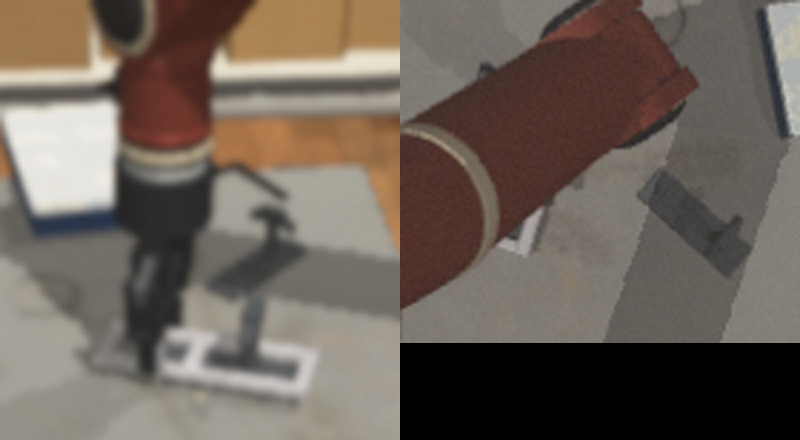

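Emit:
{"method": "drive_tool", "body": {
  "commands": [
    [0, 0, -0.3, 0, 0, 0, 0],
    [0, 0, -0.4, 0, 0, 0, 0],
    [0, 0, -0.5, 0, 0, 0, 0],
    [0, 0, -0.5, 0, 0, 0, 0],
    [0, 0, 0, 0, 0, 0, 0],
    [0, 0, 0, 0, 0, 0, 0],
    [0, 0, 0, 0, 0, 0, 0]
  ]
}}

```text
time_s: 6.12
position: [0.5711, -0.21, 0.0409]
orientation: [0.986, -0.166, -0.0, -0.0]
force: [0.5, 0.1, -2.1]
opening: 0.678
```

```bash
python3 look.py a5 side 250 100 350 210; python3 - <<'E'
from ov import *
G=(0,255,0);Rr=(0,0,255)
hk=[.5008+.025*np.cos(.3),-.1855-.025*np.sin(.3),-.3,0]
t=.0422-.0249
draw("pics/a5_side_full.png","side","pics/a5o.png",(260,120,350,210),8,[([.5333,-.197,-.333,.008+t],PL,G),(hk,HK,Rr)])
E
```

```text
[ 0.5711 -0.21    0.0409] -0.333 t 6.1167 F [ 0.5  0.1 -2.1] T [-0.04 -0.1   0.04] op 0.678 [-0.05  0.91  0.65  1.75 -0.76  0.76 -0.91]
side scale 5.454545454545454
```

View pics/a5o.png

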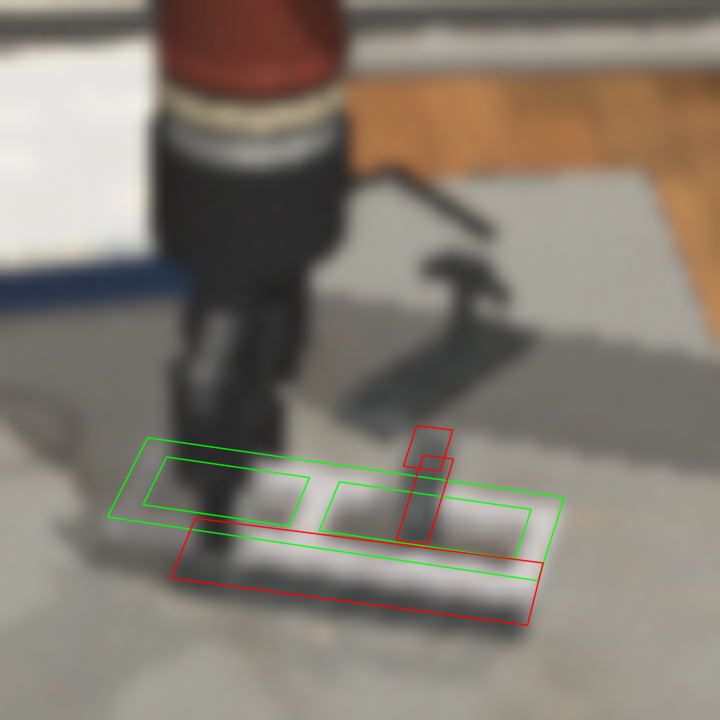

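```bash
python3 - <<'E'
from plan import *
p,R,s=cur();S=np.array([.5008,-.185]);y0=yaw(R);v=p[:2]-S;N=16;y1=-.30+np.pi/2
w=[]
for k in range(1,N+1):
    a=(y1-y0)*k/N;c,sn=np.cos(a),np.sin(a);w.append(([S[0]+c*v[0]-sn*v[1],S[1]+sn*v[0]+c*v[1],.0415],down(y0+a),1))
o,pp,RR=rows(p,R,w,0);show(o);print(pp,yaw(RR))
E
```

```text
[[-0.03,-0.75,-0.07,0.0,0.0,-0.1,0],[-0.03,-0.74,0.0,0.0,0.0,-0.1,0],[-0.03,-0.75,0.0,0.0,0.0,-0.101,0],[-0.04,-0.74,0.0,0.0,0.0,-0.1,0],[-0.03,-0.75,0.0,0.0,0.0,-0.1,0],[-0.03,-0.75,0.0,0.0,0.0,-0.1,0],[-0.03,-0.74,0.0,0.0,0.0,-0.101,0],[-0.03,-0.75,0.0,0.0,0.0,-0.1,0]]
[[-0.03,-0.74,0.0,0.0,0.0,-0.1,0],[-0.03,-0.75,0.0,0.0,0.0,-0.1,0],[-0.03,-0.75,0.0,0.0,0.0,-0.101,0],[-0.04,-0.74,0.0,0.0,0.0,-0.1,0],[-0.03,-0.75,0.0,0.0,0.0,-0.1,0],[-0.03,-0.74,0.0,0.0,0.0,-0.1,0],[-0.03,-0.75,0.0,0.0,0.0,-0.101,0],[-0.03,-0.74,0.0,0.0,0.0,-0.1,0]]
max [0.04  0.75  0.07  0.    0.    0.101 0.   ]
[ 0.52345459 -0.11401305  0.04152841] 1.2709087416682576
```

Emit:
{"method": "drive_tool", "body": {
  "commands": [
    [-0.03, -0.75, -0.07, 0.0, 0.0, -0.1, 0],
    [-0.03, -0.74, 0.0, 0.0, 0.0, -0.1, 0],
    [-0.03, -0.75, 0.0, 0.0, 0.0, -0.101, 0],
    [-0.04, -0.74, 0.0, 0.0, 0.0, -0.1, 0]
  ]
}}

```text
time_s: 6.5
position: [0.5753, -0.1804, 0.0414]
orientation: [0.999, 0.036, -0.0, -0.0]
force: [-0.4, 0.1, -2.2]
opening: 0.678
```

Emit:
{"method": "drive_tool", "body": {
  "commands": [
    [-0.03, -0.75, 0.0, 0.0, 0.0, -0.1, 0],
    [-0.03, -0.75, 0.0, 0.0, 0.0, -0.1, 0],
    [-0.03, -0.74, 0.0, 0.0, 0.0, -0.101, 0],
    [-0.03, -0.75, 0.0, 0.0, 0.0, -0.1, 0]
  ]
}}

```text
time_s: 6.83
position: [0.5675, -0.1516, 0.0414]
orientation: [0.972, 0.235, -0.0, -0.0]
force: [0.3, -0.3, -2.5]
opening: 0.675
```

Emit:
{"method": "drive_tool", "body": {
  "commands": [
    [-0.03, -0.74, 0.0, 0.0, 0.0, -0.1, 0],
    [-0.03, -0.75, 0.0, 0.0, 0.0, -0.1, 0],
    [-0.03, -0.75, 0.0, 0.0, 0.0, -0.101, 0],
    [-0.04, -0.74, 0.0, 0.0, 0.0, -0.1, 0]
  ]
}}

```text
time_s: 7.17
position: [0.5492, -0.1283, 0.0415]
orientation: [0.906, 0.424, -0.0, -0.0]
force: [0.0, -0.4, -3.3]
opening: 0.684
```

Emit:
{"method": "drive_tool", "body": {
  "commands": [
    [-0.03, -0.75, 0.0, 0.0, 0.0, -0.1, 0],
    [-0.03, -0.74, 0.0, 0.0, 0.0, -0.1, 0],
    [-0.03, -0.75, 0.0, 0.0, 0.0, -0.101, 0],
    [-0.03, -0.74, 0.0, 0.0, 0.0, -0.1, 0],
    [0, 0, 0, 0, 0, 0, 0],
    [0, 0, 0, 0, 0, 0, 0],
    [0, 0, 0, 0, 0, 0, 0],
    [0, 0, 0, 0, 0, 0, 0]
  ]
}}

```text
time_s: 7.83
position: [0.5242, -0.1146, 0.0417]
orientation: [0.805, 0.593, 0.0, 0.0]
force: [0.3, 0.5, -2.9]
opening: 0.676
```

```bash
python3 look.py a6 side 270 110 370 210 top 270 190 390 310
```

```text
[ 0.5242 -0.1146  0.0417] 1.269 t 7.8333 F [ 0.3  0.5 -2.9] T [ 0.09 -0.02 -0.01] op 0.676 [ 0.04  0.75  0.21  1.95 -0.32  0.48  0.18]
side scale 4.0
top scale 3.3333333333333335
```

View pics/a6.png

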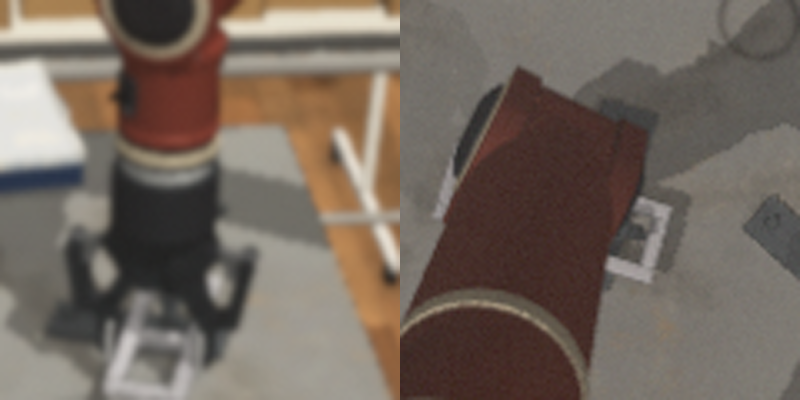

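```bash
python3 - <<'E'
from ov import *
G=(0,255,0);Rr=(0,0,255)
hk=[.5008+.025*np.cos(.3),-.185-.025*np.sin(.3),-.3,0]
y=1.269; pl=[.5242-.0395*np.cos(y),-.1146-.0395*np.sin(y),y,.008+.0168]
print(pl)
draw("pics/a6_top_full.png","top","pics/a6o.png",(300,200,380,280),9,[(pl,PL,G),(hk,HK,Rr)])
E
```

```text
[np.float64(0.5124591848934889), np.float64(-0.15231476183982498), 1.269, 0.0248]
```

View pics/a6o.png

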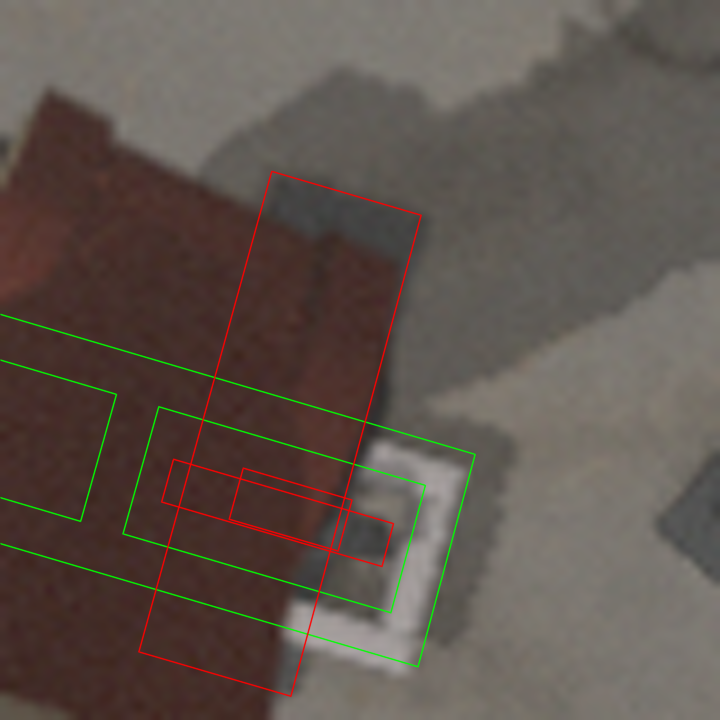

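```bash
python3 - <<'E'
from h import *
im=cv2.imread("pics/a6_top_full.png")[245:278,325:358];im=cv2.resize(im,None,fx=20,fy=20,interpolation=cv2.INTER_CUBIC);im=cv2.convertScaleAbs(im,alpha=1.4)
cv2.imwrite("pics/a6z.png",im)
E
```

```text
(no output)
```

View pics/a6z.png

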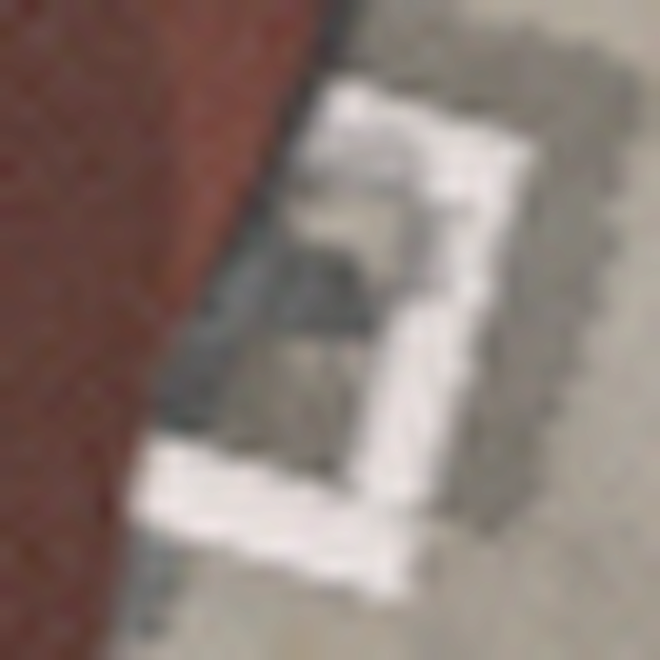

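```bash
python3 - <<'E'
from ov import *
c=lambda P:cr(P,325,245,20)
e=at("top",c([(422,205),(352,485)]),.035);t=at("top",c([(378,300),(330,282)]),.052)
oc=at("top",c([(530,150),(405,600)]),.035)
print(e,t,oc)
ang=np.arctan2(*(e[0]-e[1])[[1,0]]);print("plate yaw from end bar",ang+np.pi/2, np.linalg.norm(e[0]-e[1]),np.linalg.norm(oc[0]-oc[1]))
y=1.269;ax=np.array([np.cos(y),np.sin(y)]);ay=np.array([-ax[1],ax[0]])
m=oc.mean(0)[:2]; org=m+.084*ax; print("plate origin",org, "win mid",org-.035*ax)
m2=e.mean(0)[:2]+.073*ax;print("plate origin2",m2)
for q in t: d=q[:2]-m2;print("tip in plate frame",d@ax,d@ay)
E
```

```text
[[ 0.50468052 -0.22439393  0.035     ]
 [ 0.47070168 -0.21454137  0.035     ]] [[ 0.49269574 -0.21546235  0.052     ]
 [ 0.49496293 -0.20969698  0.052     ]] [[ 0.51118483 -0.23804149  0.035     ]
 [ 0.45662431 -0.22059172  0.035     ]]
plate yaw from end bar 1.2885742722564255 0.035378445280849574 0.057283031932083256
plate origin [ 0.50887238 -0.14911306] win mid [ 0.49846912 -0.1825312 ]
plate origin2 [ 0.50938931 -0.14976695]
tip in plate frame -0.06768816286690316 -0.003587934256900672
tip in plate frame -0.061509472219066906 -0.0040389854721240084
```

Emit:
{"method": "drive_tool", "body": {
  "commands": [
    [-0.07, 0.15, 0, 0, 0, 0, 0],
    [-0.07, 0.15, 0, 0, 0, 0, 0],
    [0, 0, -0.4, 0, 0, 0, 0],
    [0, 0, -0.5, 0, 0, 0, 0],
    [0, 0, -0.5, 0, 0, 0, 0],
    [0, 0, 0, 0, 0, 0, 0]
  ]
}}

```text
time_s: 8.43
position: [0.5269, -0.1166, 0.057]
orientation: [0.805, 0.593, 0.001, 0.001]
force: [-0.7, -0.0, -2.2]
opening: 0.677
```

Emit:
{"method": "drive_tool", "body": {
  "commands": [
    [0, 0, -0.6, 0, 0, 0, 0],
    [0, 0, -0.6, 0, 0, 0, 0],
    [0, 0, -0.6, 0, 0, 0, 0],
    [0, 0, -0.6, 0, 0, 0, 0]
  ]
}}

```text
time_s: 8.77
position: [0.5261, -0.1164, 0.0805]
orientation: [0.805, 0.594, 0.0, 0.0]
force: [-0.7, 0.2, -3.0]
opening: 0.679
```

Emit:
{"method": "drive_tool", "body": {
  "commands": [
    [0, 0, -0.6, 0, 0, 0, 0],
    [0, 0, -0.8, 0, 0, 0, 0],
    [0, 0, -1, 0, 0, 0, 0],
    [0, 0, -1, 0, 0, 0, 0],
    [0, 0, -1, 0, 0, 0, 0],
    [0, 0, -0.5, 0, 0, 0, 0],
    [0, 0, 0, 0, 0, 0, 0]
  ]
}}

```text
time_s: 9.35
position: [0.527, -0.1167, 0.1304]
orientation: [0.805, 0.594, 0.001, 0.001]
force: [-0.0, -0.0, -2.3]
opening: 0.681
```

```bash
python3 look.py a7 side 270 100 370 210 top 270 190 390 310
```

```text
[ 0.527  -0.1167  0.1304] 1.271 t 9.35 F [-0.  -0.  -2.3] T [ 0.11 -0.1  -0.01] op 0.681 [-0.01  0.61  0.29  1.89 -0.26  0.67  0.14]
side scale 4.0
top scale 3.3333333333333335
```

View pics/a7.png

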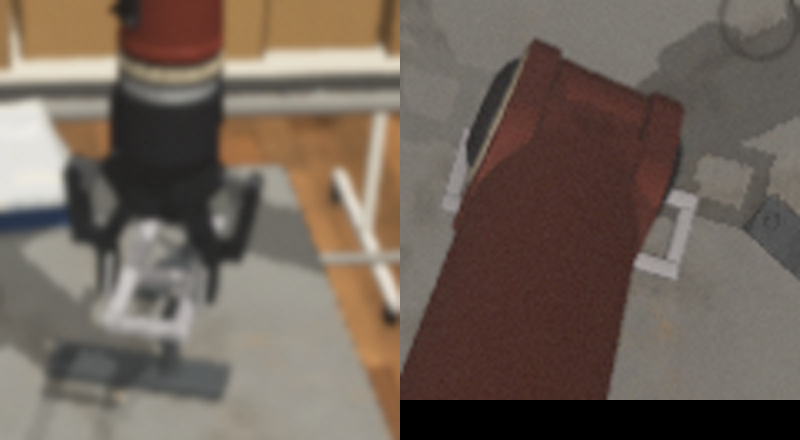

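```bash
python3 - <<'E'
from plan import *
p,R,s=cur()
o,pp,RR=rows(p,R,[([.559,-.0063,.125],down(-.16),14),([.559,-.0063,.035],down(-.16),5)],0);show(o);print(pp,yaw(RR))
E
```

```text
[[0.82,-0.01,0.03,0.0,0.0,0.102,0],[0.82,-0.09,0.03,0.0,0.0,0.102,0],[0.8,-0.17,0.03,0.0,0.0,0.102,0],[0.78,-0.25,0.03,0.0,0.0,0.102,0],[0.75,-0.33,0.03,0.0,0.0,0.102,0],[0.71,-0.41,0.03,0.0,0.0,0.102,0],[0.67,-0.48,0.03,0.0,0.0,0.102,0],[0.62,-0.54,0.03,0.0,0.0,0.102,0]]
[[0.56,-0.6,0.02,0.0,0.0,0.102,0],[0.49,-0.66,0.03,0.0,0.0,0.103,0],[0.42,-0.7,0.02,0.0,0.0,0.102,0],[0.35,-0.74,0.03,0.0,0.0,0.103,0],[0.27,-0.77,0.02,0.0,0.0,0.102,0],[0.19,-0.8,0.03,0.0,0.0,0.103,0],[0.0,0.0,1.8,0.0,0.0,0.0,0],[0.0,0.0,1.8,0.0,0.0,0.0,0]]
[[0.0,0.0,1.8,0.0,0.0,0.0,0],[0.0,0.0,1.8,0.0,0.0,0.0,0],[0.0,0.0,1.8,0.0,0.0,0.0,0]]
max [0.82  0.8   1.8   0.    0.    0.103 0.   ]
[ 0.55902957 -0.00631925  0.03496897] -0.16006803804425251
```

Emit:
{"method": "drive_tool", "body": {
  "commands": [
    [0.82, -0.01, 0.03, 0.0, 0.0, 0.102, 0],
    [0.82, -0.09, 0.03, 0.0, 0.0, 0.102, 0],
    [0.8, -0.17, 0.03, 0.0, 0.0, 0.102, 0],
    [0.78, -0.25, 0.03, 0.0, 0.0, 0.102, 0],
    [0.75, -0.33, 0.03, 0.0, 0.0, 0.102, 0],
    [0.71, -0.41, 0.03, 0.0, 0.0, 0.102, 0],
    [0.67, -0.48, 0.03, 0.0, 0.0, 0.102, 0],
    [0.62, -0.54, 0.03, 0.0, 0.0, 0.102, 0]
  ]
}}

```text
time_s: 10.12
position: [0.5447, -0.0529, 0.1255]
orientation: [0.975, 0.223, -0.001, -0.0]
force: [0.3, 0.7, -2.0]
opening: 0.677
```

Emit:
{"method": "drive_tool", "body": {
  "commands": [
    [0.56, -0.6, 0.02, 0.0, 0.0, 0.102, 0],
    [0.49, -0.66, 0.03, 0.0, 0.0, 0.103, 0],
    [0.42, -0.7, 0.02, 0.0, 0.0, 0.102, 0],
    [0.35, -0.74, 0.03, 0.0, 0.0, 0.103, 0],
    [0.27, -0.77, 0.02, 0.0, 0.0, 0.102, 0],
    [0.19, -0.8, 0.03, 0.0, 0.0, 0.103, 0],
    [0, 0, 1.8, 0, 0, 0, 0],
    [0, 0, 1.8, 0, 0, 0, 0]
  ]
}}

```text
time_s: 10.78
position: [0.5599, -0.0052, 0.0882]
orientation: [0.997, -0.079, 0.001, 0.0]
force: [-0.4, -0.3, -2.9]
opening: 0.681
```

Emit:
{"method": "drive_tool", "body": {
  "commands": [
    [0, 0, 1.8, 0, 0, 0, 0],
    [0, 0, 1.8, 0, 0, 0, 0],
    [0, 0, 1.5, 0, 0, 0, 0],
    [0, 0, 0, 0, 0, 0, 0],
    [0, 0, 0, 0, 0, 0, 0],
    [0, 0, 0, 0, 0, 0, 0],
    [0, 0, 0, 0, 0, 0, 0]
  ]
}}

```text
time_s: 11.37
position: [0.5599, -0.0067, 0.0388]
orientation: [0.997, -0.08, 0.001, 0.0]
force: [-0.7, -0.0, -2.6]
opening: 0.677
```

```bash
python3 look.py a8 side 270 140 370 250
```

```text
[ 0.5599 -0.0067  0.0388] -0.16 t 11.3667 F [-0.7 -0.  -2.6] T [ 0.03 -0.09  0.02] op 0.677 [-0.39  0.85  0.59  1.89 -0.77  0.64 -1.04]
side scale 5.454545454545454
```

View pics/a8.png

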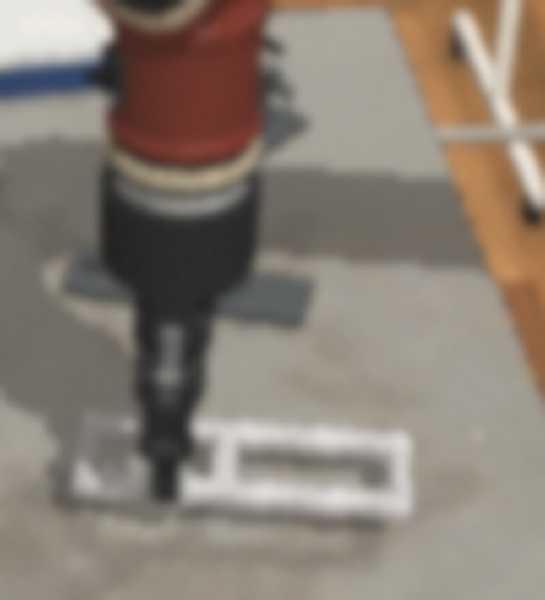

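Emit:
{"method": "drive_tool", "body": {
  "commands": [
    [0, 0, 0.5, 0, 0, 0, 0],
    [0, 0, 0.5, 0, 0, 0, 0],
    [0, 0, 0.4, 0, 0, 0, 0],
    [0, 0, 0.3, 0, 0, 0, 0],
    [0, 0, 0.2, 0, 0, 0, 0],
    [0, 0, 0, 0, 0, 0, 0],
    [0, 0, 0, 0, 0, 0, 0]
  ]
}}

```text
time_s: 12.0
position: [0.559, -0.0065, 0.0186]
orientation: [0.997, -0.08, -0.0, 0.0]
force: [-0.2, -0.2, -2.7]
opening: 0.68
```

Emit:
{"method": "drive_tool", "body": {
  "commands": [
    [0, 0, 0.1, 0, 0, 0, 0],
    [0, 0, 0.1, 0, 0, 0, 0],
    [0, 0, 0.1, 0, 0, 0, 0],
    [0, 0, 0, 0, 0, 0, 0]
  ]
}}

```text
time_s: 12.33
position: [0.5594, -0.0066, 0.017]
orientation: [0.997, -0.08, 0.0, -0.0]
force: [-1.4, 0.5, 5.6]
opening: 0.677
```

Emit:
{"method": "drive_tool", "body": {
  "commands": [
    [0, 0, 0, 0, 0, 0, 0.75],
    [0, 0, 0, 0, 0, 0, 0.85],
    [0, 0, 0, 0, 0, 0, 1],
    [0, 0, 0, 0, 0, 0, 1],
    [0, 0, -0.5, 0, 0, 0, 1],
    [0, 0, -1, 0, 0, 0, 1],
    [0, 0, -2, 0, 0, 0, 1],
    [0, 0, -2, 0, 0, 0, 1]
  ]
}}

```text
time_s: 13.0
position: [0.5587, -0.0066, 0.0717]
orientation: [0.997, -0.08, -0.001, 0.0]
force: [-0.2, -0.6, -0.4]
opening: 1.001
```

```bash
python3 look.py a9 side 270 140 370 250 top 190 180 310 300; 
```

```text
[ 0.5587 -0.0066  0.0717] -0.161 t 13.0 F [-0.2 -0.6 -0.4] T [-0.01 -0.08  0.05] op 1.001 [-0.42  0.8   0.64  1.88 -0.72  0.71 -1.08]
side scale 4.0
top scale 3.3333333333333335
```

View pics/a9.png

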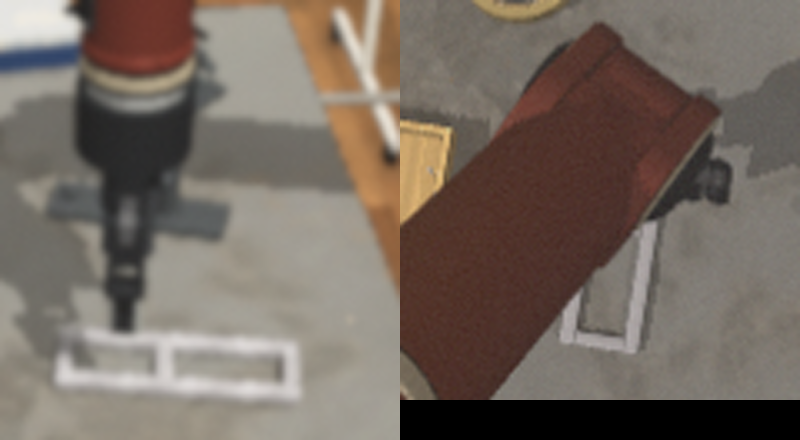

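```bash
python3 - <<'E'
from plan import *
p,R,s=cur()
o,pp,RR=rows(p,R,[([.5302,-.0019,.085],down(1.411),13)],0.5);show(o);print(pp,yaw(RR))
E
```

```text
[[-0.24,0.0,-0.08,0.0,0.0,-0.121,0.5],[-0.24,-0.03,-0.08,0.0,0.0,-0.121,0.5],[-0.24,-0.06,-0.08,0.001,0.0,-0.121,0.5],[-0.23,-0.09,-0.08,0.001,0.0,-0.121,0.5],[-0.21,-0.12,-0.08,0.001,-0.001,-0.121,0.5],[-0.2,-0.14,-0.08,0.0,-0.001,-0.121,0.5],[-0.18,-0.16,-0.09,0.0,0.0,-0.121,0.5],[-0.16,-0.18,-0.08,0.001,-0.001,-0.121,0.5]]
[[-0.14,-0.2,-0.08,0.0,0.0,-0.121,0.5],[-0.11,-0.22,-0.09,0.001,-0.001,-0.121,0.5],[-0.08,-0.23,-0.08,0.0,0.0,-0.12,0.5],[-0.05,-0.24,-0.09,0.001,-0.001,-0.121,0.5],[-0.03,-0.24,-0.08,0.0,0.0,-0.12,0.5]]
max [0.24  0.24  0.09  0.001 0.001 0.121 0.5  ]
[ 0.53021633 -0.00193042  0.08497328] 1.4106021165264486
```

Emit:
{"method": "drive_tool", "body": {
  "commands": [
    [-0.24, 0, -0.08, 0, 0, -0.121, 0.5],
    [-0.24, -0.03, -0.08, 0, 0, -0.121, 0.5],
    [-0.24, -0.06, -0.08, 0, 0, -0.121, 0.5],
    [-0.23, -0.09, -0.08, 0, 0, -0.121, 0.5],
    [-0.21, -0.12, -0.08, 0, 0, -0.121, 0.5],
    [-0.2, -0.14, -0.08, 0, 0, -0.121, 0.5],
    [-0.18, -0.16, -0.09, 0, 0, -0.121, 0.5],
    [-0.16, -0.18, -0.08, 0, 0, -0.121, 0.5]
  ]
}}

```text
time_s: 13.77
position: [0.5396, -0.0033, 0.0773]
orientation: [0.918, 0.396, -0.0, 0.0]
force: [0.0, 1.2, 0.8]
opening: 0.496
```

Emit:
{"method": "drive_tool", "body": {
  "commands": [
    [-0.14, -0.2, -0.08, 0, 0, -0.121, 0.5],
    [-0.11, -0.22, -0.09, 0, 0, -0.121, 0.5],
    [-0.08, -0.23, -0.08, 0, 0, -0.12, 0.5],
    [-0.05, -0.24, -0.09, 0, 0, -0.121, 0.5],
    [-0.03, -0.24, -0.08, 0, 0, -0.12, 0.5],
    [0, 0, 0, 0, 0, 0, 0.5],
    [0, 0, 0, 0, 0, 0, 0.5],
    [0, 0, 0, 0, 0, 0, 0.5]
  ]
}}

```text
time_s: 14.43
position: [0.528, -0.0012, 0.0815]
orientation: [0.762, 0.647, -0.0, 0.0]
force: [0.2, 0.4, 0.3]
opening: 0.499
```

```bash
python3 look.py b1 side 270 140 370 250 top 190 180 310 300; 
```

```text
[ 0.528  -0.0012  0.0815] 1.408 t 14.4333 F [0.2 0.4 0.3] T [ 0.05 -0.02 -0.01] op 0.499 [-0.18  0.67  0.22  1.95 -0.26  0.54  0.05]
side scale 4.0
top scale 3.3333333333333335
```

View pics/b1.png

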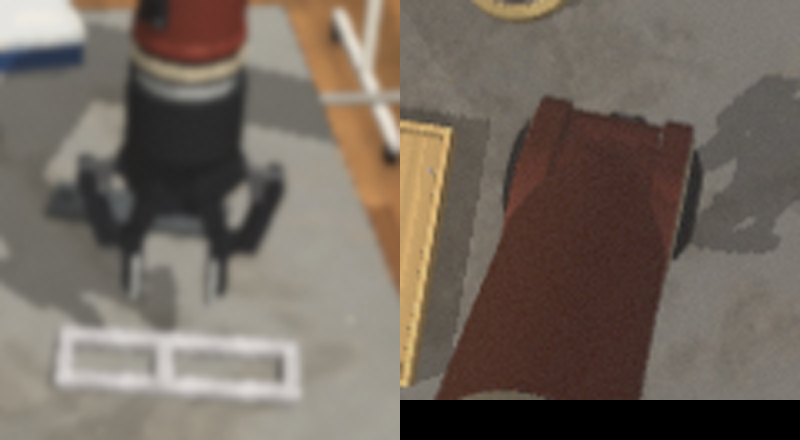

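```bash
python3 - <<'E'
from ov import *
y=-.16;pl=[.5302-.009*np.cos(y),-.0019-.009*np.sin(y),y,0]
print(pl,proj("side",[[.528,-.0012,.0815],[.528,-.0012,.0625]]))
draw("pics/b1_side_full.png","side","pics/b1o.png",(275,195,355,255),9,[(pl,PL,(0,255,0))])
E
```

```text
[np.float64(0.5213149544496194), np.float64(-0.00046613614047178635), -0.16, 0] [[312.60390871 208.01039308]
 [312.264793   213.67583346]]
```

View pics/b1o.png

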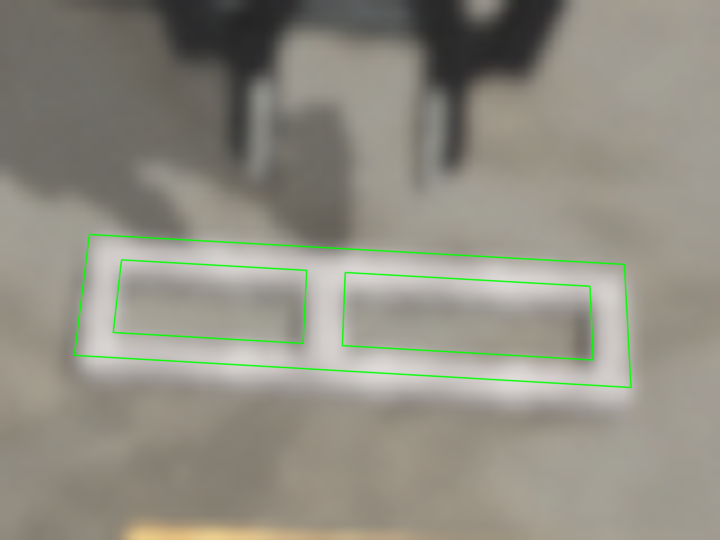

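```bash
python3 - <<'E'
from plan import *
p,R,s=cur()
o,pp,RR=rows(p,R,[([.5302,-.0019,.045],down(1.411),3),([.5302,-.0019,.024],down(1.411),4)],0.5);show(o);print(pp,yaw(RR))
E
```

```text
[[-0.01,0.08,1.21,0.0,0.0,-0.001,0.5],[-0.02,0.07,1.22,0.0,0.0,0.0,0.5],[-0.01,0.08,1.21,0.0,0.0,-0.001,0.5],[0.0,0.0,0.53,0.0,0.0,0.0,0.5],[0.0,0.0,0.52,0.0,0.0,0.0,0.5],[0.0,0.0,0.53,0.0,0.0,0.0,0.5],[0.0,0.0,0.52,0.0,0.0,0.0,0.5]]
max [2.00e-02 8.00e-02 1.22e+00 0.00e+00 0.00e+00 1.00e-03 5.00e-01]
[ 0.53024568 -0.00190485  0.02400358] 1.4112453649406547
```

Emit:
{"method": "drive_tool", "body": {
  "commands": [
    [-0.01, 0.08, 1.21, 0, 0, -0.001, 0.5],
    [-0.02, 0.07, 1.22, 0, 0, 0, 0.5],
    [-0.01, 0.08, 1.21, 0, 0, -0.001, 0.5],
    [0, 0, 0.53, 0, 0, 0, 0.5],
    [0, 0, 0.52, 0, 0, 0, 0.5],
    [0, 0, 0.53, 0, 0, 0, 0.5],
    [0, 0, 0.52, 0, 0, 0, 0.5],
    [0, 0, 0, 0, 0, 0, 0.5]
  ]
}}

```text
time_s: 15.2
position: [0.5297, -0.0018, 0.0233]
orientation: [0.761, 0.649, -0.001, -0.0]
force: [0.1, 0.3, -0.1]
opening: 0.501
```

Emit:
{"method": "drive_tool", "body": {
  "commands": [
    [0, 0, 0, 0, 0, 0, 0.4],
    [0, 0, 0, 0, 0, 0, 0.3],
    [0, 0, 0, 0, 0, 0, 0.25]
  ]
}}

```text
time_s: 15.45
position: [0.5304, -0.0019, 0.0245]
orientation: [0.761, 0.649, 0.0, 0.0]
force: [0.1, 0.7, 0.2]
opening: 0.251
```

```bash
python3 look.py b2 side 270 150 370 250
```

```text
[ 0.5304 -0.0019  0.0245] 1.413 t 15.45 F [0.1 0.7 0.2] T [0.02 0.02 0.03] op 0.251 [-0.15  0.77  0.17  1.97 -0.29  0.42  0.08]
side scale 6.0
```

View pics/b2.png

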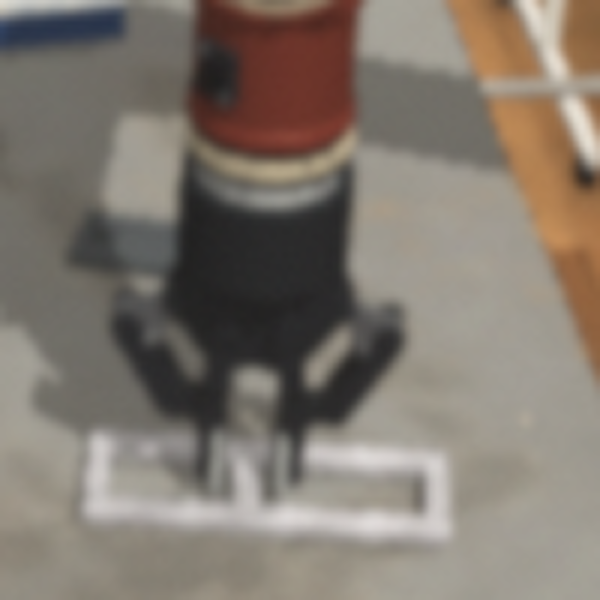

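Emit:
{"method": "drive_tool", "body": {
  "commands": [
    [0, 0, 0.1, 0, 0, 0, 0.22],
    [0, 0, 0.1, 0, 0, 0, 0.2],
    [0, 0, 0, 0, 0, 0, 0.15],
    [0, 0, 0, 0, 0, 0, 0.1],
    [0, 0, 0, 0, 0, 0, 0],
    [0, 0, 0, 0, 0, 0, 0]
  ]
}}

```text
time_s: 16.0
position: [0.5305, -0.0019, 0.0223]
orientation: [0.761, 0.649, 0.0, 0.0]
force: [1.0, 0.9, 1.5]
opening: 0.115
```

Emit:
{"method": "drive_tool", "body": {
  "commands": [
    [0, 0, 0, 0, 0, 0, 0],
    [0, 0, 0, 0, 0, 0, 0]
  ]
}}

```text
time_s: 16.17
position: [0.5305, -0.0019, 0.0223]
orientation: [0.761, 0.649, 0.0, 0.0]
force: [0.5, 0.2, 2.7]
opening: 0.117
```

```bash
python3 - <<'E'
from plan import *
p,R,s=cur()
o,pp,RR=rows(p,R,[([p[0],p[1],.05],down(1.411),4),([.5324,.2297,.10],down(1.411),12),([.5324,.2297,.075],down(1.411),2)],0);show(o);print(pp,yaw(RR))
E
```

```text
[[0.0,0.0,-0.69,0.0,0.0,0.0,0],[0.0,0.0,-0.69,0.0,0.0,0.001,0],[0.0,0.0,-0.69,0.0,0.0,0.0,0],[0.0,0.0,-0.7,0.001,0.0,0.001,0],[1.91,-0.29,-0.42,0.0,0.0,0.0,0],[1.91,-0.29,-0.42,0.0,0.0,0.0,0],[1.91,-0.29,-0.42,0.0,0.0,0.0,0],[1.91,-0.29,-0.42,0.0,0.0,0.0,0]]
[[1.91,-0.29,-0.41,0.0,0.0,0.0,0],[1.91,-0.29,-0.42,0.0,0.0,0.0,0],[1.91,-0.29,-0.41,0.0,0.0,0.0,0],[1.91,-0.29,-0.42,0.0,0.0,0.0,0],[1.9,-0.3,-0.41,0.0,0.0,0.0,0],[1.91,-0.29,-0.42,0.0,0.0,0.0,0],[1.9,-0.3,-0.41,0.0,0.0,0.0,0],[1.91,-0.29,-0.42,0.0,0.0,0.0,0]]
[[0.0,0.0,1.25,0.0,0.0,0.0,0],[0.0,0.0,1.25,0.0,0.0,0.0,0]]
max [1.91e+00 3.00e-01 1.25e+00 1.00e-03 0.00e+00 1.00e-03 0.00e+00]
[0.5324121  0.22974611 0.07504996] 1.4106799561519783
```

Emit:
{"method": "drive_tool", "body": {
  "commands": [
    [0, 0, -0.4, 0, 0, 0, 0],
    [0, 0, -0.7, 0, 0, 0, 0],
    [0, 0, -0.9, 0, 0, 0, 0],
    [0, 0, -0.9, 0, 0, 0, 0],
    [1.91, -0.29, -0.4, 0, 0, 0, 0],
    [1.91, -0.29, -0.4, 0, 0, 0, 0],
    [1.91, -0.29, -0.4, 0, 0, 0, 0],
    [1.91, -0.29, -0.4, 0, 0, 0, 0]
  ]
}}

```text
time_s: 16.83
position: [0.5306, 0.0763, 0.0681]
orientation: [0.761, 0.649, 0.0, 0.0]
force: [0.7, 0.5, -2.1]
opening: 0.115
```

Emit:
{"method": "drive_tool", "body": {
  "commands": [
    [1.91, -0.29, -0.41, 0, 0, 0, 0],
    [1.91, -0.29, -0.42, 0, 0, 0, 0],
    [1.91, -0.29, -0.41, 0, 0, 0, 0],
    [1.91, -0.29, -0.42, 0, 0, 0, 0],
    [1.9, -0.3, -0.41, 0, 0, 0, 0],
    [1.91, -0.29, -0.42, 0, 0, 0, 0],
    [1.9, -0.3, -0.41, 0, 0, 0, 0],
    [1.91, -0.29, -0.42, 0, 0, 0, 0]
  ]
}}

```text
time_s: 17.5
position: [0.5311, 0.2308, 0.1013]
orientation: [0.761, 0.649, -0.0, -0.0]
force: [-0.1, -0.0, -1.6]
opening: 0.111
```

Emit:
{"method": "drive_tool", "body": {
  "commands": [
    [0, 0, 1.25, 0, 0, 0, 0],
    [0, 0, 1.25, 0, 0, 0, 0],
    [0, 0, 0, 0, 0, 0, 0],
    [0, 0, 0, 0, 0, 0, 0],
    [0, 0, 0, 0, 0, 0, 0],
    [0, 0, 0, 0, 0, 0, 0]
  ]
}}

```text
time_s: 18.0
position: [0.5322, 0.2295, 0.0762]
orientation: [0.761, 0.649, 0.001, 0.0]
force: [-0.1, -0.4, -1.7]
opening: 0.115
```

```bash
python3 look.py b3 side 260 220 390 320 top 110 180 240 310
```

```text
[0.5322 0.2295 0.0762] 1.412 t 18.0 F [-0.1 -0.4 -1.7] T [ 0.04 -0.03  0.05] op 0.115 [-0.62  0.74  0.28  1.81 -0.32  0.63 -0.31]
side scale 3.076923076923077
top scale 3.076923076923077
```

View pics/b3.png

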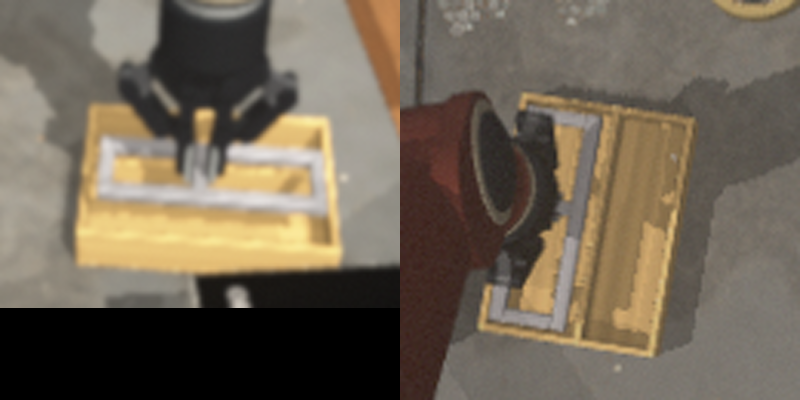

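```bash
python3 - <<'E'
from ov import *
y=-.16;pl=[.5322-.009*np.cos(y),.2295-.009*np.sin(y),y,.054]
tr=[.5187,.2015,-.16,0]
crop("pics/b3_top_full.png","pics/b3t.png",125,200,215,300,6)
crop("pics/b3_side_full.png","pics/b3s.png",280,245,375,312,8)
draw("pics/b3_top_full.png","top","pics/b3to.png",(125,200,215,300),6,[(pl,PL,(0,255,0)),(tr,TR,(0,0,255))])
draw("pics/b3_side_full.png","side","pics/b3so.png",(280,245,375,312),8,[(pl,PL,(0,255,0)),(tr,TR,(0,0,255))])
a=cv2.imread("pics/b3t.png");b=cv2.imread("pics/b3to.png");
E
```

```text
(no output)
```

View pics/b3t.png

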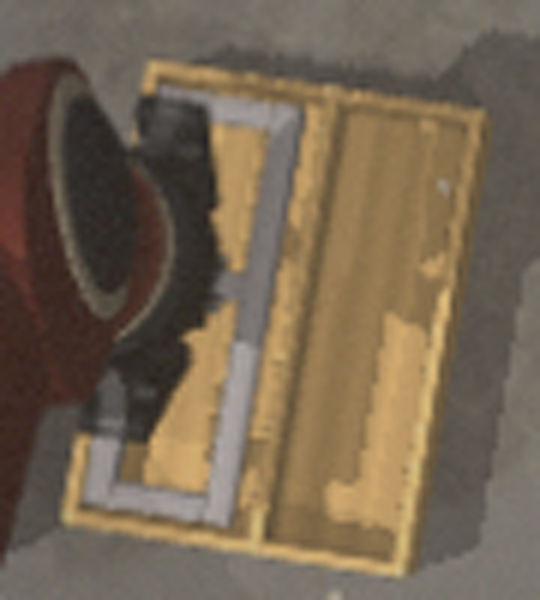

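View pics/b3to.png

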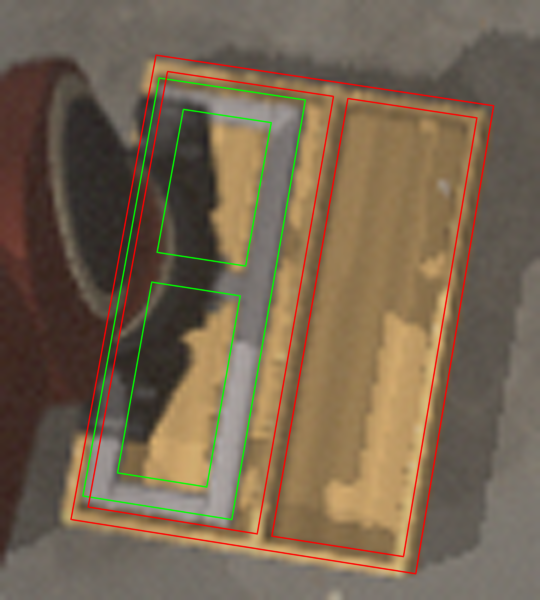

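View pics/b3s.png

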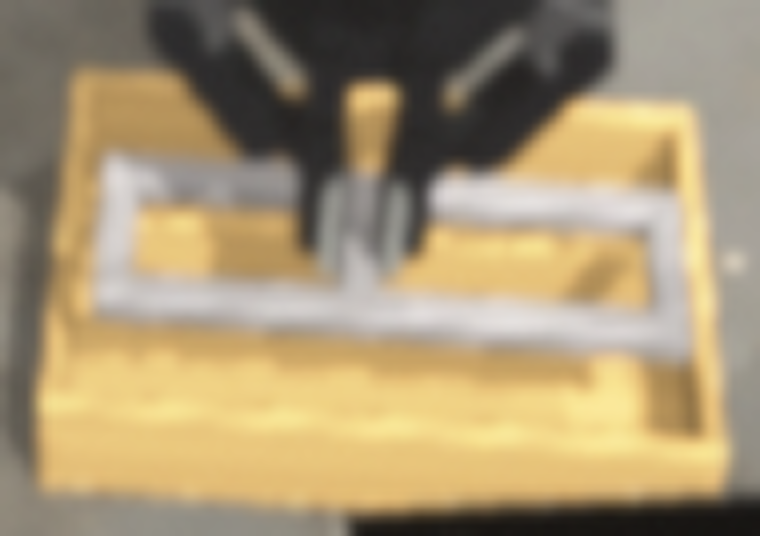

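View pics/b3so.png

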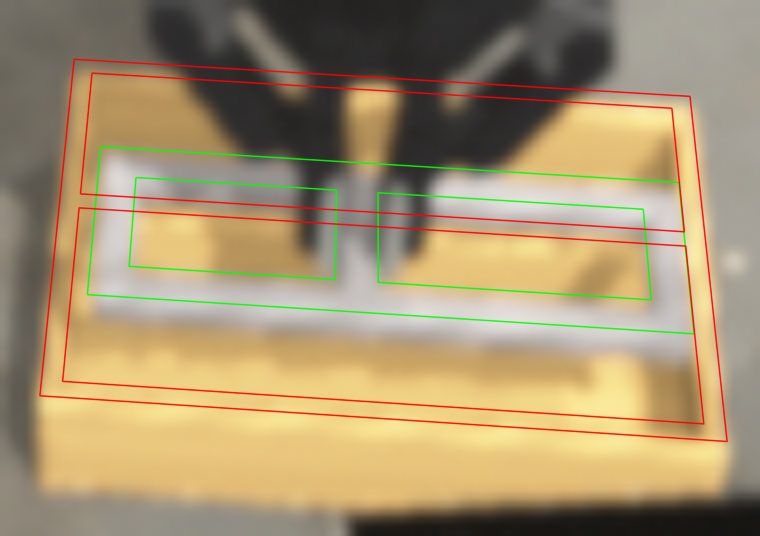

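Emit:
{"method": "drive_tool", "body": {
  "commands": [
    [0, 0, 0.7, 0, 0, 0, 0],
    [0, 0, 0.8, 0, 0, 0, 0],
    [0, 0, 0.6, 0, 0, 0, 0],
    [0, 0, 0.4, 0, 0, 0, 0],
    [0, 0, 0, 0, 0, 0, 0],
    [0, 0, 0, 0, 0, 0, 0]
  ]
}}

```text
time_s: 18.6
position: [0.5313, 0.2296, 0.0497]
orientation: [0.761, 0.649, -0.001, -0.0]
force: [0.2, -0.4, -2.0]
opening: 0.115
```

Emit:
{"method": "drive_tool", "body": {
  "commands": [
    [0, 0, 0.4, 0, 0, 0, 0],
    [0, 0, 0.4, 0, 0, 0, 0],
    [0, 0, 0.4, 0, 0, 0, 0],
    [0, 0, 0.3, 0, 0, 0, 0],
    [0, 0, 0.2, 0, 0, 0, 0],
    [0, 0, 0, 0, 0, 0, 0],
    [0, 0, 0, 0, 0, 0, 0]
  ]
}}

```text
time_s: 19.18
position: [0.5316, 0.2298, 0.0331]
orientation: [0.761, 0.649, -0.0, -0.0]
force: [-0.2, -0.3, -3.0]
opening: 0.112
```

Emit:
{"method": "drive_tool", "body": {
  "commands": [
    [0, 0, 0.15, 0, 0, 0, 0],
    [0, 0, 0.15, 0, 0, 0, 0],
    [0, 0, 0.1, 0, 0, 0, 0],
    [0, 0, 0, 0, 0, 0, 0]
  ]
}}

```text
time_s: 19.52
position: [0.5314, 0.2298, 0.0291]
orientation: [0.761, 0.649, -0.0, -0.0]
force: [-1.0, -0.3, -1.9]
opening: 0.114
```

Emit:
{"method": "drive_tool", "body": {
  "commands": [
    [0, 0, 0.08, 0, 0, 0, 0],
    [0, 0, 0, 0, 0, 0, 0],
    [0, 0, 0, 0, 0, 0, 0]
  ]
}}

```text
time_s: 19.77
position: [0.5316, 0.2298, 0.0285]
orientation: [0.761, 0.649, -0.0, 0.0]
force: [0.3, -0.4, -2.6]
opening: 0.109
```

Emit:
{"method": "drive_tool", "body": {
  "commands": [
    [0, 0, 0.1, 0, 0, 0, 0],
    [0, 0, 0, 0, 0, 0, 0],
    [0, 0, 0, 0, 0, 0, 0]
  ]
}}

```text
time_s: 20.02
position: [0.5317, 0.2298, 0.0283]
orientation: [0.761, 0.649, 0.0, -0.0]
force: [-2.1, -0.9, 4.7]
opening: 0.113
```

```bash
python3 look.py b4 side 275 235 385 315
```

```text
[0.5317 0.2298 0.0283] 1.413 t 20.0167 F [-2.1 -0.9  4.7] T [-0.16  0.44  0.01] op 0.113 [-0.59  0.81  0.24  1.83 -0.34  0.54 -0.29]
side scale 7.2727272727272725
```

View pics/b4.png

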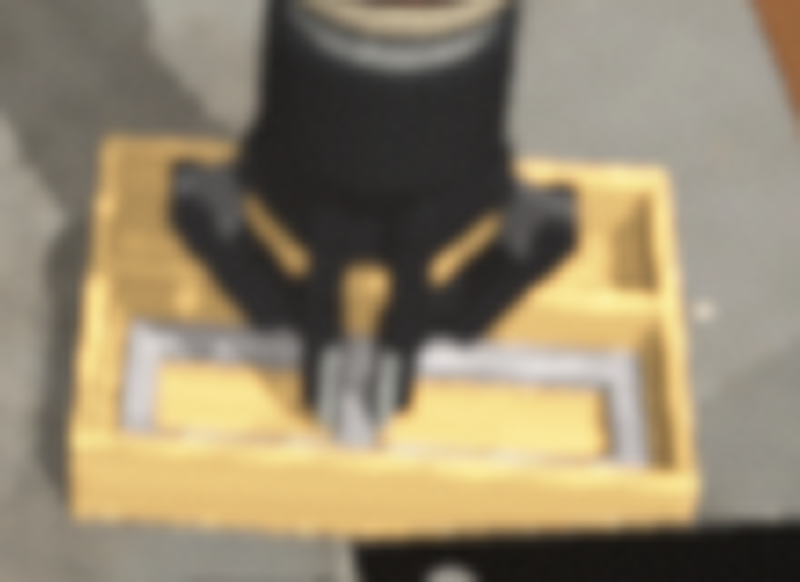

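Emit:
{"method": "drive_tool", "body": {
  "commands": [
    [0, 0, 0, 0, 0, 0, 0.15],
    [0, 0, 0, 0, 0, 0, 0.25],
    [0, 0, 0, 0, 0, 0, 0.35],
    [0, 0, 0, 0, 0, 0, 0.35],
    [0, 0, -0.5, 0, 0, 0, 0.35],
    [0, 0, -1, 0, 0, 0, 0.35],
    [0, 0, -2, 0, 0, 0, 0.35],
    [0, 0, -3, 0, 0, 0, 0.35]
  ]
}}

```text
time_s: 20.73
position: [0.5301, 0.2292, 0.0918]
orientation: [0.761, 0.649, -0.002, -0.001]
force: [0.1, -0.7, 1.0]
opening: 0.348
```

Emit:
{"method": "drive_tool", "body": {
  "commands": [
    [0, 0, -3, 0, 0, 0, 0.5],
    [0, 0, -1.5, 0, 0, 0, 0.5],
    [0, 0, 0, 0, 0, 0, 0.5],
    [0, 0, 0, 0, 0, 0, 0.5]
  ]
}}

```text
time_s: 21.07
position: [0.5321, 0.2301, 0.1391]
orientation: [0.761, 0.649, 0.001, 0.0]
force: [-0.1, 0.7, 0.1]
opening: 0.498
```

```bash
python3 look.py b5 side 275 235 385 315 top 125 200 225 300; crop() { :; }; python3 -c "
from h import *
crop('pics/b5_top_full.png','pics/b5h.png',290,190,390,300,6)"
```

```text
[0.5321 0.2301 0.1391] 1.413 t 21.0667 F [-0.1  0.7  0.1] T [-0.    0.   -0.01] op 0.498 [-0.64  0.65  0.32  1.77 -0.28  0.76 -0.34]
side scale 3.6363636363636362
top scale 4.0
```

View pics/b5.png

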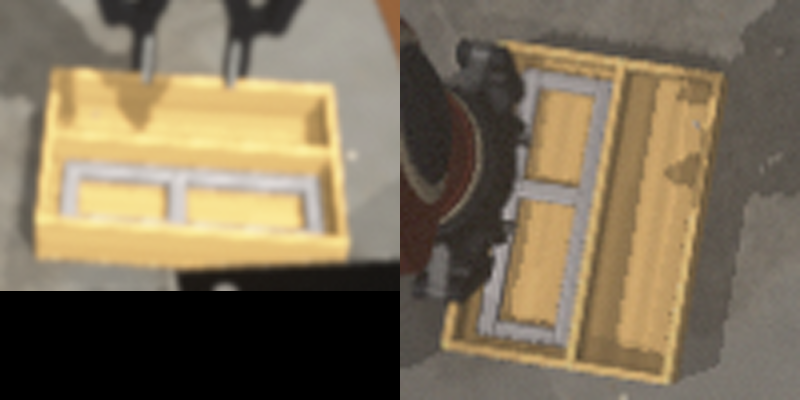

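View pics/b5h.png

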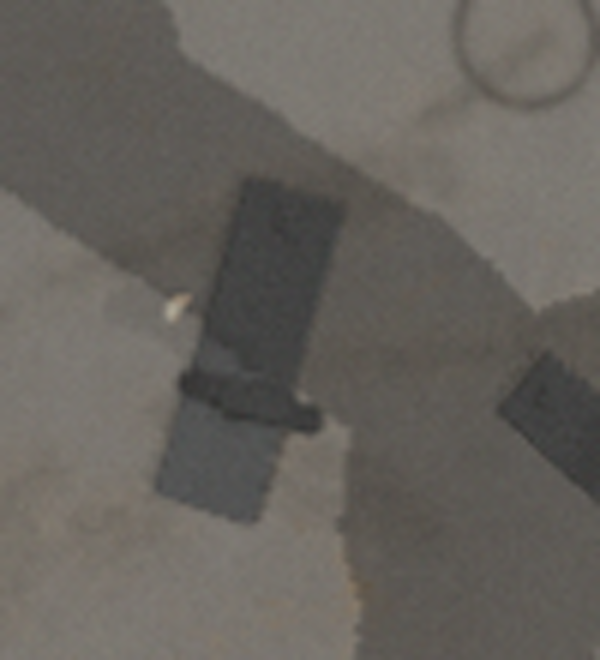

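```bash
python3 - <<'E'
from ov import *
Z=.008
M=[[.07,.022,Z],[.07,-.022,Z],[-.07,-.022,Z],[-.07,.022,Z]]
u=cr([(243,176),(346,207),(257,524),(155,488)],290,190,6)
x,r=fit([("top",u,M)],[.52,-.19,-.3]);print(x,r)
hk=[*x,0]
c,s=np.cos(x[2]),np.sin(x[2]);st=[x[0]-.025*c,x[1]-.025*s];print("stem raw",st)
draw("pics/b5_top_full.png","top","pics/b5ho.png",(290,190,390,300),6,[(hk,HK,(0,0,255))])
hk2=[x[0]+.0025,x[1]-.0027,x[2],0]
draw("pics/b5_side_full.png","side","pics/b5hs.png",(250,130,350,210),7,[(hk2,HK,(0,0,255))])
E
```

```text
[ 0.52462357 -0.19392835 -0.3099976 ] [[0.5, -0.4], [-0.1, -0.5], [-0.3, -0.0], [-0.1, 0.9]]
stem raw [np.float64(0.5008152114463545), np.float64(-0.18630194188190224)]
```

View pics/b5ho.png

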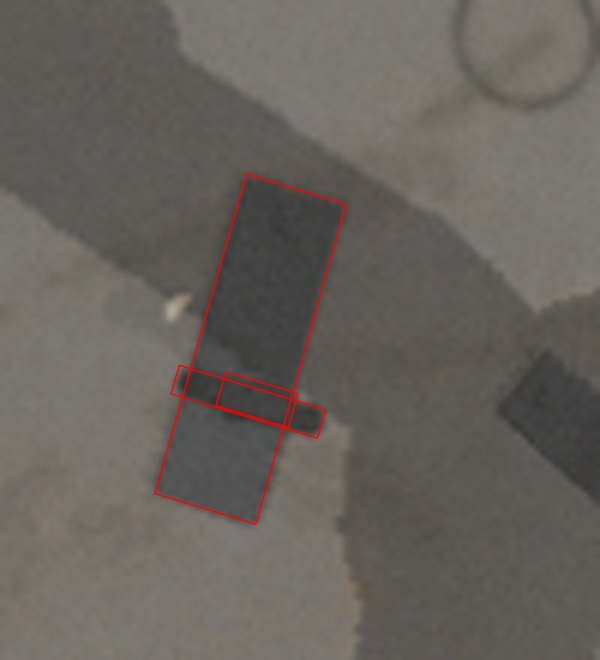

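View pics/b5hs.png

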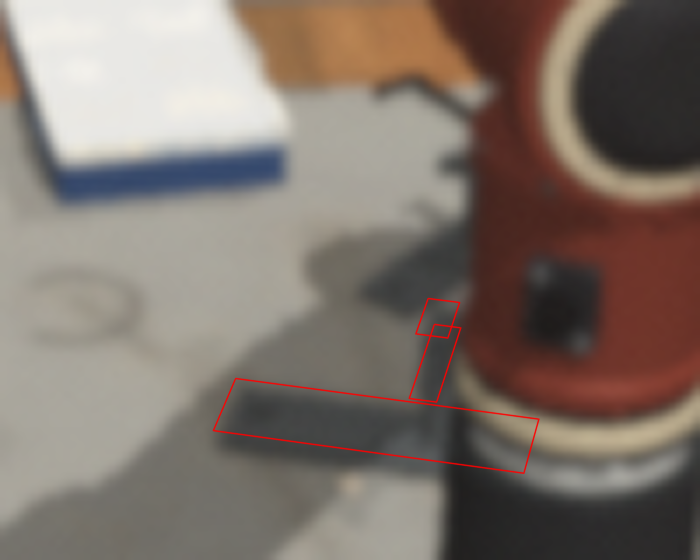

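```bash
python3 - <<'E'
from plan import *
p,R,s=cur()
o,pp,RR=rows(p,R,[([.5033,-.189,.125],down(1.26),14)],0.5);show(o);print(pp,yaw(RR))
E
```

```text
[[-2.98,0.28,0.09,0.0,0.0,0.011,0.5],[-2.98,0.31,0.09,0.0,0.0,0.011,0.5],[-2.98,0.34,0.09,0.0,0.0,0.011,0.5],[-2.97,0.37,0.09,0.0,0.0,0.011,0.5],[-2.97,0.41,0.09,0.0,0.0,0.011,0.5],[-2.97,0.44,0.09,0.0,0.0,0.011,0.5],[-2.96,0.47,0.08,0.0,0.0,0.011,0.5],[-2.95,0.51,0.09,0.0,0.0,0.011,0.5]]
[[-2.95,0.54,0.08,0.0,0.0,0.011,0.5],[-2.94,0.57,0.09,0.0,0.0,0.011,0.5],[-2.94,0.6,0.08,0.0,0.0,0.011,0.5],[-2.93,0.63,0.09,0.0,0.0,0.011,0.5],[-2.92,0.67,0.08,-0.001,0.0,0.01,0.5],[-2.92,0.7,0.09,0.0,0.001,0.011,0.5]]
max [2.98e+00 7.00e-01 9.00e-02 1.00e-03 1.00e-03 1.10e-02 5.00e-01]
[ 0.50333405 -0.1890495   0.12496804] 1.2599470170082236
```

Emit:
{"method": "drive_tool", "body": {
  "commands": [
    [-2.98, 0.28, 0.09, 0, 0, 0.011, 0.5],
    [-2.98, 0.31, 0.09, 0, 0, 0.011, 0.5],
    [-2.98, 0.34, 0.09, 0, 0, 0.011, 0.5],
    [-2.97, 0.37, 0.09, 0, 0, 0.011, 0.5],
    [-2.97, 0.41, 0.09, 0, 0, 0.011, 0.5],
    [-2.97, 0.44, 0.09, 0, 0, 0.011, 0.5],
    [-2.96, 0.47, 0.08, 0, 0, 0.011, 0.5],
    [-2.95, 0.51, 0.09, 0, 0, 0.011, 0.5]
  ]
}}

```text
time_s: 21.83
position: [0.5147, -0.0107, 0.1291]
orientation: [0.789, 0.615, -0.001, -0.001]
force: [0.4, -0.2, 0.3]
opening: 0.5
```

Emit:
{"method": "drive_tool", "body": {
  "commands": [
    [-2.95, 0.54, 0.08, 0, 0, 0.011, 0.5],
    [-2.94, 0.57, 0.09, 0, 0, 0.011, 0.5],
    [-2.94, 0.6, 0.08, 0, 0, 0.011, 0.5],
    [-2.93, 0.63, 0.09, 0, 0, 0.011, 0.5],
    [-2.92, 0.67, 0.08, -0.001, 0, 0.01, 0.5],
    [-2.92, 0.7, 0.09, 0, 0.001, 0.011, 0.5],
    [0, 0, 0, 0, 0, 0, 0.5],
    [0, 0, 0, 0, 0, 0, 0.5]
  ]
}}

```text
time_s: 22.5
position: [0.5026, -0.1912, 0.1241]
orientation: [0.81, 0.587, -0.001, -0.001]
force: [0.3, 0.6, 0.2]
opening: 0.494
```

Emit:
{"method": "drive_tool", "body": {
  "commands": [
    [0, 0, 1, 0, 0, 0, 0.5],
    [0, 0, 1, 0, 0, 0, 0.5],
    [0, 0, 0, 0, 0, 0, 0.5],
    [0, 0, 0, 0, 0, 0, 0.5],
    [0, 0, 0, 0, 0, 0, 0.5]
  ]
}}

```text
time_s: 22.92
position: [0.5042, -0.1879, 0.1049]
orientation: [0.808, 0.59, 0.001, -0.0]
force: [-0.2, 0.1, -0.4]
opening: 0.497
```

```bash
python3 look.py c1 side 270 110 350 200 top 130 190 400 310; python3 -c "
from h import *
print(proj('side',[[.5033,-.189,.068],[.5033,-.189,.105],[.5033,-.189,.086]]))"
```

```text
[ 0.5042 -0.1879  0.1049] 1.261 t 22.9167 F [-0.2  0.1 -0.4] T [-0.06 -0.03 -0.02] op 0.497 [ 0.14  0.65  0.27  1.91 -0.29  0.62  0.29]
side scale 5.0
top scale 1.4814814814814814
[[312.06661208 174.9340443 ]
 [312.65054024 164.43846353]
 [312.34841524 169.87057488]]
```

View pics/c1.png

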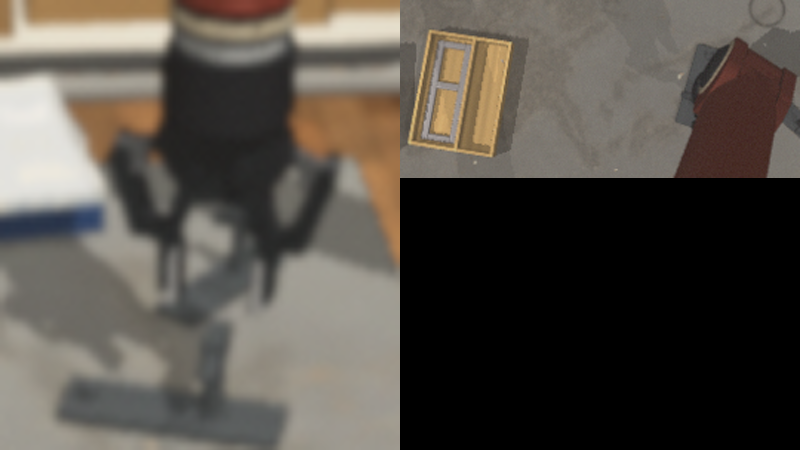

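Emit:
{"method": "drive_tool", "body": {
  "commands": [
    [0, 0, 0.8, 0, 0, 0, 0.5],
    [0, 0, 0.8, 0, 0, 0, 0.5],
    [0, 0, 0.6, 0, 0, 0, 0.5],
    [0, 0, 0.6, 0, 0, 0, 0.5],
    [0, 0, 0.6, 0, 0, 0, 0.5]
  ]
}}

```text
time_s: 23.43
position: [0.5039, -0.1889, 0.0704]
orientation: [0.808, 0.589, 0.0, -0.0]
force: [0.3, -0.2, -0.3]
opening: 0.498
```

Emit:
{"method": "drive_tool", "body": {
  "commands": [
    [0, 0, 0.6, 0, 0, 0, 0.5],
    [0, 0, 0.4, 0, 0, 0, 0.5],
    [0, 0, 0.3, 0, 0, 0, 0.5],
    [0, 0, 0, 0, 0, 0, 0.4],
    [0, 0, 0, 0, 0, 0, 0.35]
  ]
}}

```text
time_s: 23.85
position: [0.5042, -0.1889, 0.0582]
orientation: [0.808, 0.589, 0.001, 0.0]
force: [0.5, -0.2, -0.1]
opening: 0.35
```

```bash
python3 look.py c2 side 275 120 345 200
```

```text
[ 0.5042 -0.1889  0.0582] 1.26 t 23.85 F [ 0.5 -0.2 -0.1] T [ 0.01 -0.03  0.01] op 0.35 [ 0.17  0.73  0.23  1.94 -0.32  0.52  0.31]
side scale 7.5
```

View pics/c2.png

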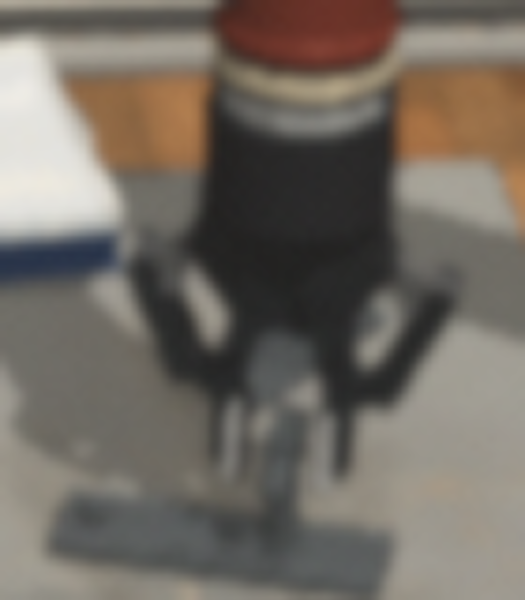

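Fingers straddle the block (stem around (280,450) of the crop, fingers at 230 and 330); closing slowly.

Emit:
{"method": "drive_tool", "body": {
  "commands": [
    [0, 0, 0, 0, 0, 0, 0.28],
    [0, 0, 0, 0, 0, 0, 0.24],
    [0, 0, 0, 0, 0, 0, 0.2],
    [0, 0, 0, 0, 0, 0, 0.17],
    [0, 0, 0, 0, 0, 0, 0.1],
    [0, 0, 0, 0, 0, 0, 0],
    [0, 0, 0, 0, 0, 0, 0]
  ]
}}

```text
time_s: 24.48
position: [0.5035, -0.1887, 0.0585]
orientation: [0.808, 0.589, 0.0, -0.0]
force: [-2.9, 0.4, 5.1]
opening: 0.153
```

Emit:
{"method": "drive_tool", "body": {
  "commands": [
    [0, 0, -0.3, 0, 0, 0, 0],
    [0, 0, -0.5, 0, 0, 0, 0],
    [0, 0, -0.8, 0, 0, 0, 0],
    [0, 0, -0.8, 0, 0, 0, 0],
    [0, 0, 0, 0, 0, 0, 0],
    [0, 0, 0, 0, 0, 0, 0]
  ]
}}

```text
time_s: 24.98
position: [0.5048, -0.1891, 0.0831]
orientation: [0.808, 0.589, 0.001, 0.001]
force: [-0.5, -1.0, -4.7]
opening: 0.152
```

```bash
python3 look.py c3 side 275 120 345 200 top 290 190 390 300
```

```text
[ 0.5048 -0.1891  0.0831] 1.26 t 24.9833 F [-0.5 -1.  -4.7] T [-0.01  0.08  0.05] op 0.152 [ 0.15  0.68  0.25  1.92 -0.3   0.57  0.3 ]
side scale 5.714285714285714
top scale 4.0
```

View pics/c3.png

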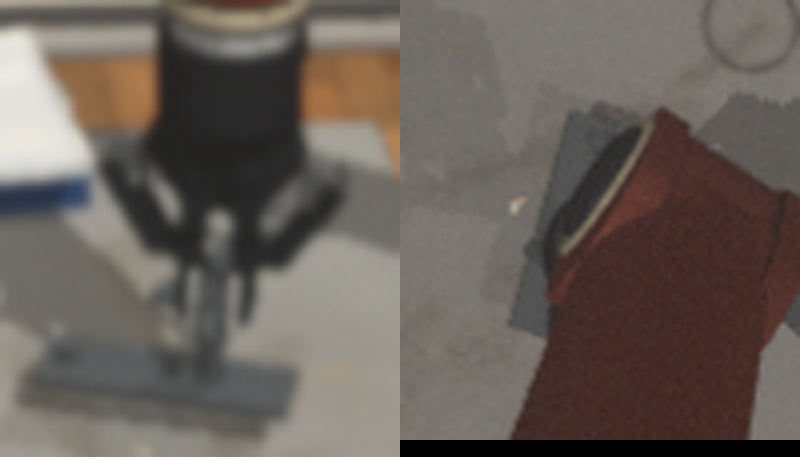

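```bash
python3 - <<'E'
from plan import *
p,R,s=cur()
o,pp,RR=rows(p,R,[([.4880,.1680,.125],down(1.411),16),([.4880,.1680,.107],down(1.411),2)],0);show(o);print(pp,yaw(RR))
E
```

```text
[[2.09,-0.78,-0.27,0.0,0.0,-0.009,0],[2.1,-0.76,-0.27,0.0,0.0,-0.009,0],[2.11,-0.74,-0.26,0.0,0.0,-0.01,0],[2.11,-0.72,-0.27,0.0,0.0,-0.009,0],[2.12,-0.7,-0.26,0.0,0.0,-0.01,0],[2.13,-0.68,-0.27,0.0,0.0,-0.009,0],[2.13,-0.66,-0.26,0.0,0.0,-0.01,0],[2.14,-0.64,-0.27,0.0,0.0,-0.009,0]]
[[2.14,-0.62,-0.26,0.0,0.0,-0.01,0],[2.15,-0.6,-0.27,0.0,0.0,-0.009,0],[2.16,-0.58,-0.26,0.0,0.0,-0.01,0],[2.16,-0.55,-0.27,0.0,0.0,-0.009,0],[2.17,-0.53,-0.26,0.0,0.0,-0.01,0],[2.17,-0.51,-0.27,0.0,0.0,-0.009,0],[2.18,-0.5,-0.26,0.0,0.0,-0.01,0],[2.18,-0.47,-0.27,0.001,-0.001,-0.009,0]]
[[0.0,0.0,0.9,0.0,0.0,0.0,0],[0.0,0.0,0.9,0.0,0.0,0.0,0]]
max [2.18e+00 7.80e-01 9.00e-01 1.00e-03 1.00e-03 1.00e-02 0.00e+00]
[0.48798262 0.16799575 0.10703934] 1.4109575009358157
```

Emit:
{"method": "drive_tool", "body": {
  "commands": [
    [1.2, -0.4, -0.37, 0, 0, -0.009, 0],
    [2.1, -0.76, -0.37, 0, 0, -0.009, 0],
    [2.11, -0.74, -0.36, 0, 0, -0.01, 0],
    [2.11, -0.72, -0.27, 0, 0, -0.009, 0],
    [2.12, -0.7, -0.26, 0, 0, -0.01, 0],
    [2.13, -0.68, -0.27, 0, 0, -0.009, 0],
    [2.13, -0.66, -0.26, 0, 0, -0.01, 0],
    [2.14, -0.64, -0.27, 0, 0, -0.009, 0]
  ]
}}

```text
time_s: 25.75
position: [0.4963, -0.0178, 0.1068]
orientation: [0.785, 0.62, 0.001, -0.0]
force: [0.5, -0.2, -3.9]
opening: 0.155
```

Emit:
{"method": "drive_tool", "body": {
  "commands": [
    [2.14, -0.62, -0.26, 0, 0, -0.01, 0],
    [2.15, -0.6, -0.27, 0, 0, -0.009, 0],
    [2.16, -0.58, -0.26, 0, 0, -0.01, 0],
    [2.16, -0.55, -0.27, 0, 0, -0.009, 0],
    [2.17, -0.53, -0.26, 0, 0, -0.01, 0],
    [2.17, -0.51, -0.17, 0, 0, -0.009, 0],
    [2.18, -0.5, -0.16, 0, 0, -0.01, 0],
    [2.18, -0.47, -0.17, 0, 0, -0.009, 0]
  ]
}}

```text
time_s: 26.42
position: [0.4878, 0.1605, 0.125]
orientation: [0.761, 0.649, 0.0, -0.0]
force: [0.3, -0.1, -4.8]
opening: 0.153
```

Emit:
{"method": "drive_tool", "body": {
  "commands": [
    [0.9, -0.38, 0, 0, 0, 0, 0],
    [0, 0, 0.9, 0, 0, 0, 0],
    [0, 0, 0.9, 0, 0, 0, 0],
    [0, 0, 0, 0, 0, 0, 0],
    [0, 0, 0, 0, 0, 0, 0],
    [0, 0, 0, 0, 0, 0, 0],
    [0, 0, 0, 0, 0, 0, 0]
  ]
}}

```text
time_s: 27.0
position: [0.4871, 0.1664, 0.1071]
orientation: [0.762, 0.647, 0.001, 0.0]
force: [-0.1, -0.6, -3.7]
opening: 0.155
```

```bash
python3 look.py d1 side 270 200 390 320 top 110 180 240 310
python3 - <<'E'
from ov import *
from plan import cur,yaw
p,R,s=cur();y=yaw(R)-np.pi/2
hk=[p[0]+.025*np.cos(y),p[1]+.025*np.sin(y),y,p[2]-.0585]
tr=[.5187,.2015,-.16,0];print(hk)
draw("pics/d1_top_full.png","top","pics/d1to.png",(125,200,225,300),6,[(hk,HK,(0,255,0)),(tr,TR,(0,0,255))])
draw("pics/d1_side_full.png","side","pics/d1so.png",(275,210,380,312),6,[(hk,HK,(0,255,0)),(tr,TR,(0,0,255))])
E
```

```text
[0.4871 0.1664 0.1071] 1.408 t 27.0 F [-0.1 -0.6 -3.7] T [0.03 0.02 0.  ] op 0.155 [-0.57  0.63  0.3   1.97 -0.32  0.59 -0.22]
side scale 3.3333333333333335
top scale 3.076923076923077
[np.float64(0.5117524865096934), np.float64(0.16309777643660325), np.float64(-0.16120606994882203), np.float64(0.04873525464076318)]
```

View pics/d1.png

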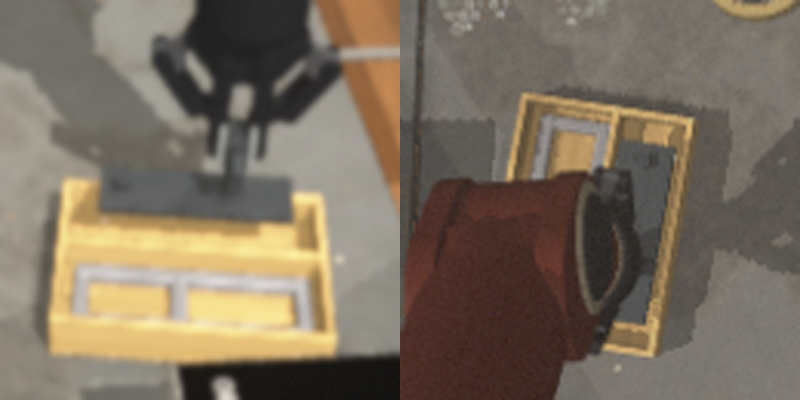

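View pics/d1to.png

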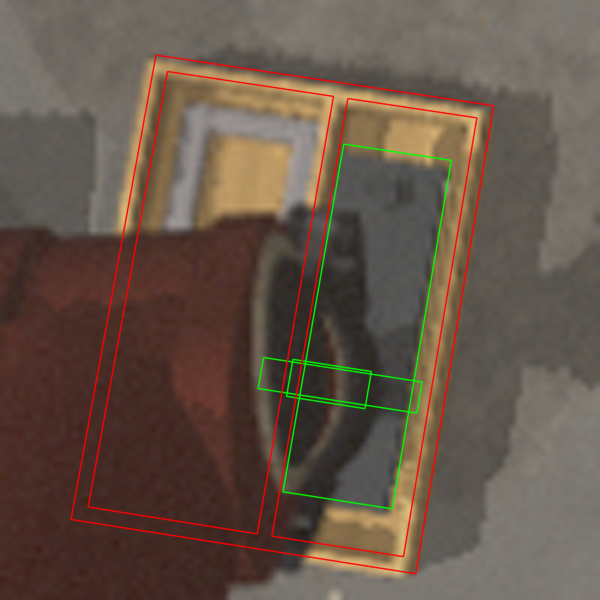

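View pics/d1so.png

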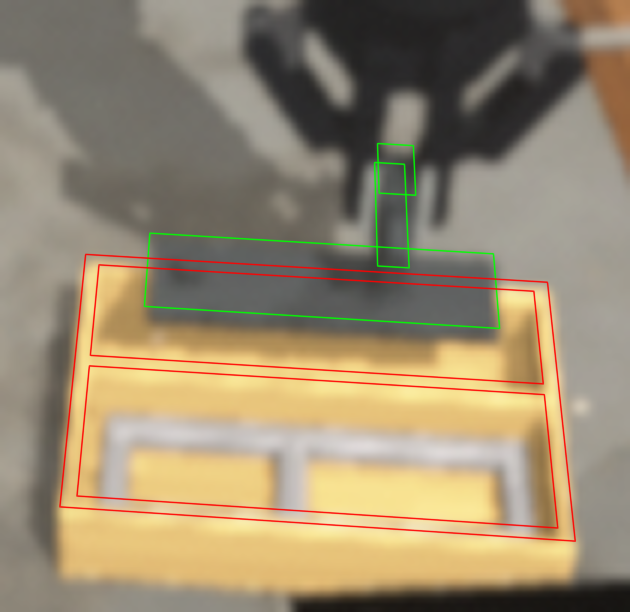

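```bash
python3 - <<'E'
from h import *
crop("pics/d1_top_full.png","pics/d1t.png",165,210,215,300,6.6)
crop("pics/d1_side_full.png","pics/d1s.png",280,240,375,300,8.4)
a=cv2.convertScaleAbs(cv2.imread("pics/d1t.png"),alpha=1.4);cv2.imwrite("pics/d1t.png",a)
E
```

```text
(no output)
```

View pics/d1t.png

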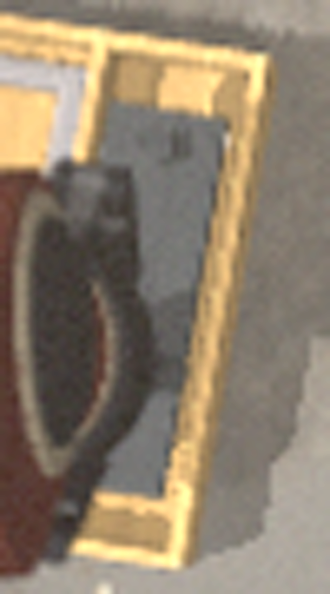

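View pics/d1s.png

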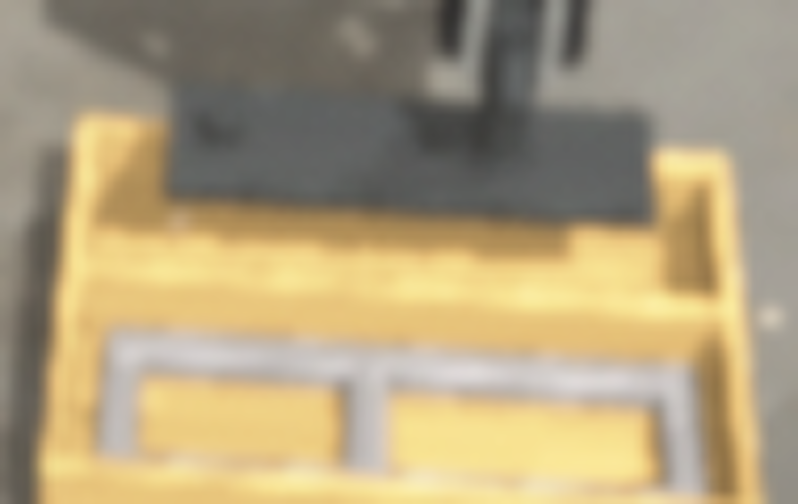

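```bash
python3 - <<'E'
from ov import *
c=lambda P:cr(P,165,210,6.6)
o=at("top",c([(268,53),(187,568)]),.034)
d=(o[0]-o[1])[:2];d/=np.linalg.norm(d);n=np.array([-d[1],d[0]])  # n -> +y
print("tray yaw",np.arctan2(d[1],d[0]))
for z in(.0487,.0567):
    h=at("top",c([(227,138),(163,497),(200,300)]),z)
    print(z,"gap to inner wall mm",((h[:,:2]-o[1,:2])@n-.006)*1000, "yaw",np.arctan2(*(h[0]-h[1])[[1,0]]))
h=at("top",c([(222,118)]),.0567);print("front gap",(.192-.006-np.linalg.norm(0)-((h[:,:2]-o[1,:2])@d))*1000)
cs=lambda P:cr(P,280,240,8.4)
w=at("side",cs([(75,118),(728,152)]),.034)  # far outer rim corners
d=(w[1]-w[0])[:2];d/=np.linalg.norm(d);n=np.array([-d[1],d[0]]);n*=np.sign(n[1]);print("tray yaw side",d)
h=at("side",cs([(170,195),(652,220)]),.0487);hf=at("side",cs([(175,88),(645,108)]),.0567)
print("near edge dist from far outer wall",(h[:,:2]-w[0,:2])@n*1000,"far edge",(hf[:,:2]-w[0,:2])@n*1000)
E
```

```text
tray yaw -0.15062995554695194
0.0487 gap to inner wall mm [1.85226521 4.42062652 2.27717914] yaw -0.17006934732866935
0.0567 gap to inner wall mm [0.60773495 3.15706934 1.02950104] yaw -0.17006934732866943
front gap [22.62451051]
tray yaw side [-0.98914876  0.1469174 ]
near edge dist from far outer wall [46.64723642 46.39585384] far edge [9.84226107 8.00882935]
```

Emit:
{"method": "drive_tool", "body": {
  "commands": [
    [0.13, 0.1, 0, 0, 0, -0.004, 0],
    [0.12, 0.1, 0, 0, 0, -0.004, 0],
    [0, 0, 0.4, 0, 0, 0, 0],
    [0, 0, 0.5, 0, 0, 0, 0],
    [0, 0, 0, 0, 0, 0, 0],
    [0, 0, 0, 0, 0, 0, 0],
    [0, 0, 0, 0, 0, 0, 0]
  ]
}}

```text
time_s: 27.68
position: [0.489, 0.1698, 0.0978]
orientation: [0.759, 0.651, 0.0, 0.0]
force: [0.5, -0.1, -4.0]
opening: 0.152
```

```bash
python3 look.py d2 side 270 200 390 320 top 110 180 240 310
python3 - <<'E'
from h import *
crop("pics/d2_top_full.png","pics/d2t.png",165,210,215,300,6.6)
crop("pics/d2_side_full.png","pics/d2s.png",280,240,375,300,8.4)
a=cv2.convertScaleAbs(cv2.imread("pics/d2t.png"),alpha=1.4);cv2.imwrite("pics/d2t.png",a)
E
```

```text
[0.489  0.1698 0.0978] 1.419 t 27.6833 F [ 0.5 -0.1 -4. ] T [ 0.04  0.04 -0.02] op 0.152 [-0.57  0.64  0.29  1.97 -0.33  0.57 -0.21]
side scale 3.3333333333333335
top scale 3.076923076923077
```

View pics/d2t.png

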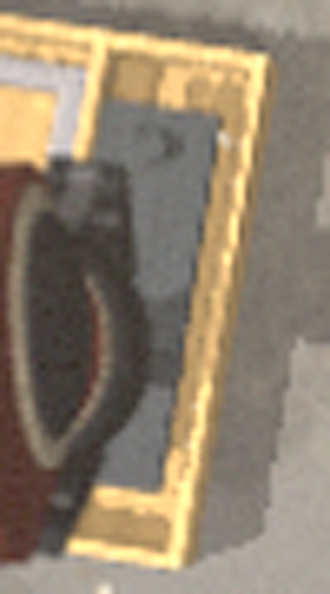

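View pics/d2s.png

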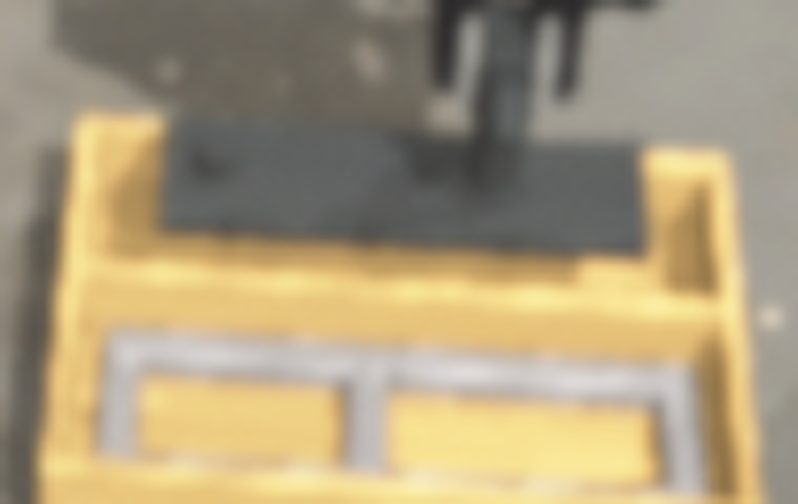

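```bash
python3 - <<'E'
from ov import *
c=lambda P:cr(P,165,210,6.6)
o=at("top",c([(268,53),(187,568)]),.034)
d=(o[0]-o[1])[:2];d/=np.linalg.norm(d);n=np.array([-d[1],d[0]])
h=at("top",c([(219,133),(162,493),(193,300)]),.0393)
print("gap right wall",((h[:,:2]-o[1,:2])@n-.006)*1000,"yaw",np.arctan2(*(h[0]-h[1])[[1,0]]))
h=at("top",c([(107,100)]),.0473);print("left edge dist from inner right wall (want 49)",((h[:,:2]-o[1,:2])@n-.006)*1000)
cs=lambda P:cr(P,280,240,8.4)
w=at("side",cs([(85,264),(715,298)]),.034)
d=(w[1]-w[0])[:2];d/=np.linalg.norm(d);n=np.array([-d[1],d[0]]);n*=np.sign(n[1])
h=at("side",cs([(163,230),(643,253)]),.0393);print("gap to divider",-(h[:,:2]-w[0,:2])@n*1000)
w2=at("side",cs([(75,115),(728,150)]),.034);print("divider far edge to far outer (want 60)",((w-w2)[:,:2])@n*1000)
hf=at("side",cs([(165,120),(640,143)]),.0473);print("far edge from outer far (want 11)",((hf-w2[0])[:,:2])@n*1000)
E
```

```text
gap right wall [6.55193909 6.49488406 6.29922996] yaw -0.1502019384253795
left edge dist from inner right wall (want 49) [48.23338878]
gap to divider [10.03364296 11.10120541]
divider far edge to far outer (want 60) [62.65109661 62.11943864]
far edge from outer far (want 11) [14.8507579  14.17087105]
```

Emit:
{"method": "drive_tool", "body": {
  "commands": [
    [0, 0, 0.4, 0, 0, 0, 0],
    [0, 0, 0.5, 0, 0, 0, 0],
    [0, 0, 0.4, 0, 0, 0, 0],
    [0, 0, 0, 0, 0, 0, 0],
    [0, 0, 0, 0, 0, 0, 0]
  ]
}}

```text
time_s: 28.2
position: [0.4888, 0.1698, 0.0845]
orientation: [0.759, 0.651, 0.0, -0.0]
force: [0.3, 0.5, -3.2]
opening: 0.149
```

Emit:
{"method": "drive_tool", "body": {
  "commands": [
    [0, 0, 0.5, 0, 0, 0, 0],
    [0, 0, 0.4, 0, 0, 0, 0],
    [0, 0, 0.4, 0, 0, 0, 0],
    [0, 0, 0.2, 0, 0, 0, 0],
    [0, 0, 0, 0, 0, 0, 0],
    [0, 0, 0, 0, 0, 0, 0]
  ]
}}

```text
time_s: 28.7
position: [0.4891, 0.1699, 0.0698]
orientation: [0.759, 0.651, 0.0, 0.0]
force: [-0.2, -0.2, -3.7]
opening: 0.152
```

Emit:
{"method": "drive_tool", "body": {
  "commands": [
    [0, 0, 0.2, 0, 0, 0, 0],
    [0, 0, 0.15, 0, 0, 0, 0],
    [0, 0, 0.1, 0, 0, 0, 0],
    [0, 0, 0, 0, 0, 0, 0],
    [0, 0, 0, 0, 0, 0, 0]
  ]
}}

```text
time_s: 29.12
position: [0.4891, 0.1699, 0.0655]
orientation: [0.759, 0.651, 0.001, 0.0]
force: [0.2, -0.4, -3.1]
opening: 0.153
```

Emit:
{"method": "drive_tool", "body": {
  "commands": [
    [0, 0, 0.08, 0, 0, 0, 0],
    [0, 0, 0, 0, 0, 0, 0],
    [0, 0, 0, 0, 0, 0, 0]
  ]
}}

```text
time_s: 29.37
position: [0.4891, 0.1699, 0.0647]
orientation: [0.759, 0.651, 0.001, 0.0]
force: [0.2, 0.3, -4.4]
opening: 0.152
```

Emit:
{"method": "drive_tool", "body": {
  "commands": [
    [0, 0, 0.08, 0, 0, 0, 0],
    [0, 0, 0, 0, 0, 0, 0],
    [0, 0, 0, 0, 0, 0, 0]
  ]
}}

```text
time_s: 29.62
position: [0.4892, 0.1699, 0.0645]
orientation: [0.759, 0.651, 0.001, 0.0]
force: [-1.1, 0.9, 3.5]
opening: 0.154
```

```bash
python3 look.py d3 side 275 200 385 315
```

```text
[0.4892 0.1699 0.0645] 1.419 t 29.6167 F [-1.1  0.9  3.5] T [-0.07  0.44  0.04] op 0.154 [-0.54  0.7   0.26  1.99 -0.35  0.49 -0.18]
side scale 5.217391304347826
```

View pics/d3.png

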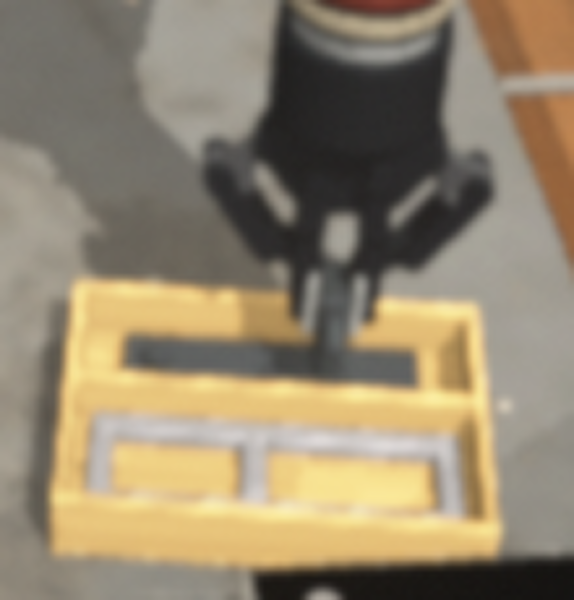

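Foot on the floor (TCP z 64.5 = 58.5 + 6, force sign changed). Release slowly and rise.

Emit:
{"method": "drive_tool", "body": {
  "commands": [
    [0, 0, 0, 0, 0, 0, 0.2],
    [0, 0, 0, 0, 0, 0, 0.28],
    [0, 0, 0, 0, 0, 0, 0.38],
    [0, 0, 0, 0, 0, 0, 0.45],
    [0, 0, 0, 0, 0, 0, 0.45],
    [0, 0, -0.5, 0, 0, 0, 0.45],
    [0, 0, -1, 0, 0, 0, 0.45],
    [0, 0, -1.5, 0, 0, 0, 0.45]
  ]
}}

```text
time_s: 30.33
position: [0.4885, 0.1696, 0.094]
orientation: [0.759, 0.651, -0.0, -0.0]
force: [0.6, 0.1, 0.7]
opening: 0.447
```

Emit:
{"method": "drive_tool", "body": {
  "commands": [
    [0, 0, -2, 0, 0, 0, 0.45],
    [0, 0, -3, 0, 0, 0, 0.45],
    [0, 0, -3, 0, 0, 0, 0.45],
    [0, 0, -2, 0, 0, 0, 0.45],
    [-2, 0, 0, 0, 0, 0, 0.45],
    [-4, 0, 0, 0, 0, 0, 0.45],
    [-4, 0, 0, 0, 0, 0, 0.45],
    [-4, 0, 0, 0, 0, 0, 0.45]
  ]
}}

```text
time_s: 31.0
position: [0.4676, 0.0303, 0.1949]
orientation: [0.758, 0.652, 0.001, 0.001]
force: [1.0, -0.2, 0.4]
opening: 0.45
```

Emit:
{"method": "drive_tool", "body": {
  "commands": [
    [-4, 0, 0, 0, 0, 0, 0.45],
    [-3, 0, 0, 0, 0, 0, 0.45],
    [0, 0, 0, 0, 0, 0, 0.45],
    [0, 0, 0, 0, 0, 0, 0.45],
    [0, 0, 0, 0, 0, 0, 0.45]
  ]
}}

```text
time_s: 31.42
position: [0.4574, -0.037, 0.1943]
orientation: [0.759, 0.652, 0.001, 0.0]
force: [-0.3, 0.1, 0.2]
opening: 0.452
```

```bash
python3 look.py e1 side 275 225 385 315 top 125 195 225 305; cp pics/e1_top_full.png pics/e1tf.png
```

```text
[ 0.4574 -0.037   0.1943] 1.419 t 31.4167 F [-0.3  0.1  0.2] T [ 0.03 -0.05  0.01] op 0.452 [-0.24  0.42  0.38  2.04 -0.23  0.72  0.14]
side scale 3.6363636363636362
top scale 4.0
```

View pics/e1.png

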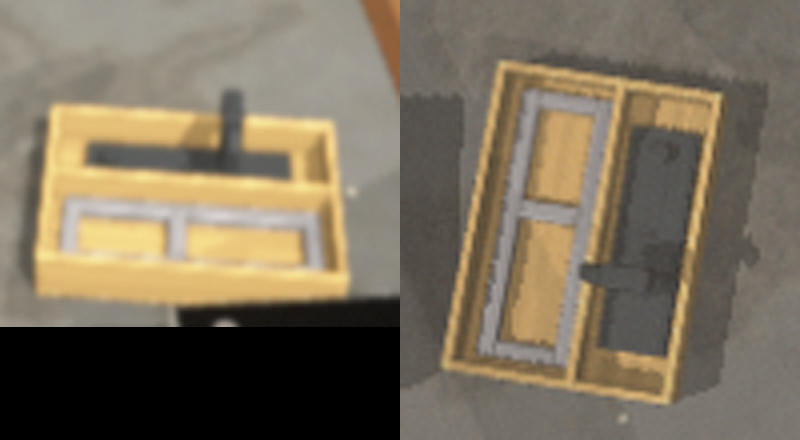

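View pics/e1tf.png

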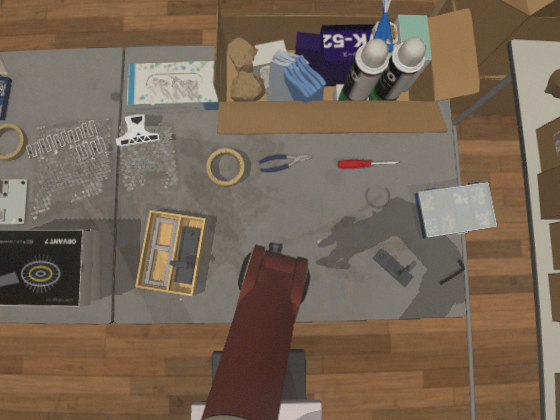

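```bash
python3 -c "
from rig import env
print(env.hand_in())"
```

```text
the job is handed in; nothing more can be done
None
```

The job is done and handed in at about 31.5 s; `hand_in` gives no verdict.

**What I did**
- I gripped the link plate across its width, lifted it 17 mm, turned it 92° about the stem and raised it over the hook's arms.
- I laid it flat on open bench and let go. I then took it again by the middle bar and lowered it to the floor of the wide compartment.
- I gripped the hook by its block and set it standing on its foot in the narrow compartment.

**Last checks**
- **Plate:** it lies flat in the wide compartment. The gripper stood exactly 6 mm higher than when the plate lay on the bench, which matches the floor height.
- **Hook:** it stands upright in the narrow compartment, clear of the walls. Its foot also touched down 6 mm above the bench.
- **Bystanders:** the tape, pliers, screwdriver and smaller look-alike hook show at the same places in the top picture as at the start.
- **Robot:** it is clear of everything. The wrist force readings never passed about 6 N.

**What disagreed:** the two cameras differed by about 2–5 mm in position. I judged the tray fits by the plate's or hook's position relative to the tray walls in the same picture. Before lowering the hook I shifted it about 3 mm towards the middle of the compartment.

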